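# Unstack the sawn rock specimens into their fitted trays

### The job

The sawn rock specimens stand in one stack. Working from the top of the stack down, one after another, take each specimen to the wooden tray cut to its own outline and lay it flat, same face up, inside the rim on the tray's floor. Set them down gently without dropping them, and leave the mug and the camera where they are.

Things in the scene. Friction and masses are not known exactly. Their poses are not given: they have to be found in the camera images.
- billet: Small rectangular billet, top of the stack: 20 mm (own x) by 34 mm (own y), 45 g, grey-brown pebbly rock, 24 mm thick, flat. Origin: middle of its underside, z up. Grip it across x.
- half_disc: Half-moon (half a core slice), second from top: 31 mm deep (own x) and 62 mm wide (own y), 95 g; flat side at own x = -15.5 mm, arc bulging to +x up to +15.5 mm; grey-brown pebbly rock, 24 mm thick, flat. Origin: middle of its underside, z up (of the 31 x 62 mm outline). Grip it across x, on flat side and crown (flattened over some 26 mm). It fits its tray only with own x along the tray's x.
- disc: Round core slice, third from the top: 66 mm diameter, 210 g, grey-brown pebbly rock, 24 mm thick, flat. Origin: middle of its underside, z up.
- slab: Long rectangular slab, bottom of the stack, on the table: 68 mm (own x) by 130 mm (own y), 550 g, grey-brown pebbly rock, 24 mm thick, flat. Origin: middle of its underside, z up. Grip it across x. The others lie on it, undersides at z = 24, 48, 72 mm, centred within 3 mm, each turned up to 0.25 rad on the one below. Slab and trays: yaw within 0.4. Masses vary by 25 percent.
- billet_tray: Small rectangular tray for the billet: 44 mm (own x) by 58 mm (own y) outside, 32 by 46 mm inside. Brown wood, fixed to the table. Floor 6 mm thick, rim 13 mm high, 6 mm play all round. Origin: under its middle, on the table; the seated specimen's origin is 6 mm straight above it and its x along the tray's x (either way round).
- half_tray: Half-moon tray for the half-moon: 55 mm deep (own x; flat side at -27.5 mm, crown at +27.5 mm), 86 mm wide (own y) outside, 43 by 74 mm inside. Brown wood, fixed to the table. Floor 6 mm thick, rim 13 mm high, 6 mm play all round. Origin: under its middle, on the table; the seated specimen's origin is 6 mm straight above it and its x along the tray's x (flat side to flat side).
- disc_tray: Round tray for the core slice: 90 mm diameter outside, 78 mm inside. Brown wood, fixed to the table. Floor 6 mm thick, rim 13 mm high, 6 mm play all round. Origin: under its middle, on the table; the seated specimen's origin is 6 mm straight above it.
- slab_tray: Long rectangular tray for the slab: 92 mm (own x) by 154 mm (own y) outside, 80 by 142 mm inside. Brown wood, fixed to the table. Floor 6 mm thick, rim 13 mm high, 6 mm play all round. Origin: under its middle, on the table; the seated specimen's origin is 6 mm straight above it and its x along the tray's x (either way round).
- mug: Bystander: blue enamel-style mug, 76 mm across, 80 mm high, with a handle at own +y, standing loose among the trays. Origin: middle of its underside. Not to be moved.
- camera: Bystander: black compact camera, 34 mm (own x) by 105 mm (own y), 71 mm high, its lens sticking out 31 mm more to own -x, standing loose among the trays. Origin: middle of its body's underside. Not to be moved. (A loose steel eye bolt, 52 mm high, 40 mm across its ring, also stands among the trays.)
There are look-alikes about, which are no part of the job. What is shaped like the billet but red is not meant.

How it is judged:
On the way, in this order (a step that is already met when the one before it is completed fails the run):
1. the small rectangular billet lies flat in its own tray, let go (horizontal distance between billet and billet_tray below 0.012 m and z of billet in the frame of billet_tray between 0.003 and 0.0095 m and angle between billet's own z axis and vertical below 0.06 rad and linear speed of billet below 0.03 m/s and angular speed of billet below 0.3 rad/s and contact force between the fingers and billet below 0.05 N), for 0.2 s.
2. the half-moon lies flat in its own tray, let go (horizontal distance between half_disc and half_tray below 0.012 m and z of half_disc in the frame of half_tray between 0.003 and 0.0095 m and angle between half_disc's own z axis and vertical below 0.06 rad and linear speed of half_disc below 0.03 m/s and angular speed of half_disc below 0.3 rad/s and contact force between the fingers and half_disc below 0.05 N), for 0.2 s.
3. the round core slice lies flat in its own tray, let go (horizontal distance between disc and disc_tray below 0.012 m and z of disc in the frame of disc_tray between 0.003 and 0.0095 m and angle between disc's own z axis and vertical below 0.06 rad and linear speed of disc below 0.03 m/s and angular speed of disc below 0.3 rad/s and contact force between the fingers and disc below 0.05 N), for 0.2 s.
4. the long slab lies flat in its own tray, let go (horizontal distance between slab and slab_tray below 0.012 m and z of slab in the frame of slab_tray between 0.003 and 0.0095 m and angle between slab's own z axis and vertical below 0.06 rad and linear speed of slab below 0.03 m/s and angular speed of slab below 0.3 rad/s and contact force between the fingers and slab below 0.05 N), for 0.2 s.
At the end, for the whole second after the job is handed in: Every specimen lies in the tray of its own outline: its middle within 12 mm of the tray's middle, on the tray's floor (underside 3 to 9.5 mm over the table), tilted less than 0.06 rad, at rest (horizontal distance between billet and billet_tray below 0.012 m and z of billet in the frame of billet_tray between 0.003 and 0.0095 m and angle between each of billet, half_disc, disc, slab's own z axis and vertical below 0.06 rad and linear speed of each of billet, half_disc, disc, slab below 0.03 m/s and angular speed of each of billet, half_disc, disc, slab below 0.3 rad/s and horizontal distance between half_disc and half_tray below 0.012 m and z of half_disc in the frame of half_tray between 0.003 and 0.0095 m and horizontal distance between disc and disc_tray below 0.012 m and z of disc in the frame of disc_tray between 0.003 and 0.0095 m and horizontal distance between slab and slab_tray below 0.012 m and z of slab in the frame of slab_tray between 0.003 and 0.0095 m); the robot touches nothing.
It fails at once if a specimen is dropped or flung: faster than 0.6 m/s while the fingers do not hold it (a fall of about 18 mm) ((linear speed of billet above 0.6 m/s and contact force between the fingers and billet below 0.01 N) or (linear speed of half_disc above 0.6 m/s and contact force between the fingers and half_disc below 0.01 N) or (linear speed of disc above 0.6 m/s and contact force between the fingers and disc below 0.01 N) or (linear speed of slab above 0.6 m/s and contact force between the fingers and slab below 0.01 N)).
It fails at once if the mug is pushed more than 20 mm from its place (distance of mug from where it was at the start of the episode above 0.02 m).
It fails at once if the camera is pushed more than 20 mm from its place (distance of camera from where it was at the start of the episode above 0.02 m).
It also fails if it takes over 122 s, if anything falls off the work surface, if the arm or the gripper's body presses on something with over 40 N, if the wrist force passes 120 N, or if a joint passes its speed limit or range.

### The arm

A 7-joint arm with a two-finger parallel gripper is mounted at the origin on the work surface. World frame = base frame: x ahead of the robot, y to its left, z up, the work surface at z = 0. Lengths are in m, angles in rad, forces in N, time in s.
With the tool pointing down it reaches from about 0.35 to 0.9 m from the base axis. Payload 8.1 kg.
Tool frame: the origin (TCP) lies midway between the tips of the shut fingers; the grasp point (between the pads) lies 19 mm behind it; z points along the fingers, x is the direction in which the jaws open and shut, and the axes are right-handed (so a half turn about z gives the same grasp; the last joint's range is limited). The gripper opens to 85 mm and grips with 20 to 120 N. Pads are 22 mm wide; open, the fingers measure 114 mm over their backs; the gripper's body (76 mm by 85 mm) begins 54 mm behind the grasp point. The pads swing forward as they close: fully open they stand 13 mm farther back than shut.
Start: joints at [-1.449, 0.434, 0.025, 1.573, -0.012, 1.134, -0.075], TCP at [0.139, 0.609, 0.231] pointing down, gripper open.
Joint ranges: [-2.62, 2.62], [-0.44, 2.09], [-1.27, 1.32], [0.08, 2.57], [-1.32, 4.46], [0.12, 2], [-2.74, 2.74]. Speed limits (rad/s): [2.22, 2.22, 3.01, 3.01, 3.14, 3.14, 3.14].

### API

Orientations are given as a unit quaternion [x, y, z, w].
In Python, from plant import read_state, capture, job_done gives the robot as it stands.
- The arm moves only by the tool jog_arm, never from a script. Its argument "moves" is one flat list of numbers, 6 for each row, row after row: the shift along the world's x, y, z in m, then the turn, a rotation vector about the world's x, y, z in degrees. A call has 1 to 20 rows; each row is the pose to reach, as a shift and turn from the pose measured when the call began; what a row does not reach only later rows make up. A row lasts 1/12 s, in which the tool goes at most 41.7 mm and 7.16 degrees, less where a joint would pass 70% of its speed; a pose out of reach is approached as far as the arm can. A call with a gripper value outside its range is refused whole. "jaw" is the opening, from 0 (shut) to 1 (fully open), set as the call begins (left out, the last holds). The fingers move at their own pace and stop on an object; "grip_force" is the grip in N (left out, the last holds). Time passes only in rows, so rows that repeat a pose let the fingers close. It gives the time, the measured TCP pose, the force and the opening at its end, in the units of the state.
- read_state(): the state, without advancing time (a new reading comes with each control period).
- capture(name): name is "scene" or "top" or "wrist"; returns a dict with "pixels" (384x512x3 uint8, red, green, blue), "mtx" (3x3 intrinsics, pixels), "world_from_camera" (4x4, takes a point from camera to world coordinates). Camera axes: x right, y up, looking along -z (the intrinsics and any distortion apply to the point x, -y, -z); pixel columns grow to the right and rows downward; lengths in m; the calibration is good to about 2 mm. A picture is of the moment at which its call begins. There is no depth.
- job_done(): hands the job in, once; it reports no verdict.
The state is a dict: "time_s": time; "q": joint angles; "qvel": joint speeds; "joint_efforts": joint torques, N m; "position": TCP position; "eef_rot": TCP orientation; "contact_force": force on the tool from outside, world axes, zero at the start; "ft_torque": the same for the moment, N m; "grip_width": finger opening in m.
Only numpy, scipy, OpenCV 4.12 (cv2) and the standard library are available. Lean on these libraries where they do the work, as an engineer would, in place of code of your own. Each camera call takes 0.05 s, during which the arm holds its last target.

## Working session

There is one attempt and no reset: what is moved stays moved. The work goes in short steps, Python scripts to look and compute and a tool call to move; the robot and the scene stay as the last step left them, time stands still between calls to the robot, and variables do not carry over. Pictures are saved under pics/ and viewed, and the job is handed in when it is done.

Besides the shell and the picture viewer there is one more tool, called after "Call:" in YAML: its name, and indented under it one key for each argument. jog_arm: Moves the arm, as the interface text tells. Its arguments: {"type":"object","properties":{"moves":{"type":"array","items":{"type":"number"}},"jaw":{"type":"number"},"grip_force":{"type":"number"}},"required":["moves"]}

```bash
ls; mkdir -p pics; python3 - <<'E'
from plant import *
import cv2,json,numpy as np
s=read_state();print(s)
for n in ["scene","top","wrist"]:
    c=capture(n);cv2.imwrite(f"pics/{n}0.png",c["pixels"][:,:,::-1]);np.savez(f"pics/{n}0.npz",**c);print(n,c["mtx"],c["world_from_camera"],c.keys())
E
```

```text
pics
{'time_s': 0.0, 'q': array([-1.4485826 ,  0.43524201,  0.0250044 ,  1.57415209, -0.01156767,
        1.13400494, -0.07509202]), 'qvel': array([ 7.86225117e-04,  1.37489419e-03,  1.47808064e-04, -1.46284395e-04,
        1.96480202e-03,  7.15980857e-05,  1.02296267e-04]), 'joint_efforts': array([ 8.67722611e-04, -6.70464635e+01,  1.02530491e+00, -3.16208625e+01,
        1.54327950e-02,  1.22637695e-02,  3.34180027e-05]), 'position': array([0.13929471, 0.60872898, 0.23049327]), 'eef_rot': array([ 7.81984403e-01,  6.23297443e-01, -5.85491185e-04,  5.89864504e-04]), 'contact_force': array([-0.06993013,  0.19874305,  0.47154744]), 'ft_torque': array([-0.02065335, -0.01542   , -0.02511997]), 'grip_width': 0.08536950473709438}
scene [[434.63540083   0.         253.39834386]
 [  0.         434.63540083 191.23909032]
 [  0.           0.           1.        ]] [[ 0.86868205 -0.36021874  0.34004993  0.96922657]
 [ 0.49531085  0.64221805 -0.58499841 -0.74275527]
 [-0.00765882  0.67660804  0.73630354  1.00981324]
 [ 0.          0.          0.          1.        ]] dict_keys(['pixels', 'mtx', 
[... 159 characters left out ...]
1604691  0.98715941 -0.15893016  0.34141937]
 [-0.99985383 -0.0149046   0.00837698  0.00768479]
 [ 0.00590062  0.15904136  0.98725429  1.21142195]
 [ 0.          0.          0.          1.        ]] dict_keys(['pixels', 'mtx', 'world_from_camera'])
wrist [[268.13653578   0.         253.38943219]
 [  0.         268.13653578 194.73504453]
 [  0.           0.           1.        ]] [[ 2.23091780e-01 -9.22832792e-01 -3.14021807e-01  5.69208909e-02]
 [ 9.74796999e-01  2.10890989e-01  7.27722621e-02  6.27747061e-01]
 [-9.32260511e-04 -3.22342408e-01  9.46622682e-01  3.72969036e-01]
 [ 0.00000000e+00  0.00000000e+00  0.00000000e+00  1.00000000e+00]] dict_keys(['pixels', 'mtx', 'world_from_camera'])
```

View pics/scene0.png

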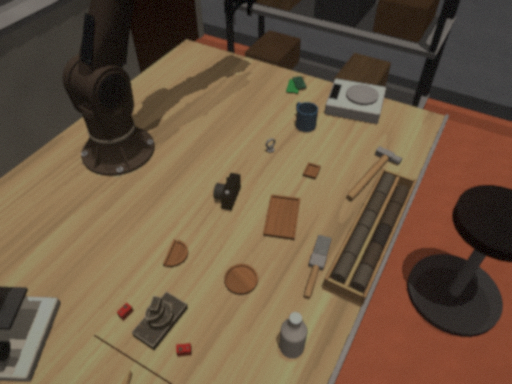

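View pics/top0.png

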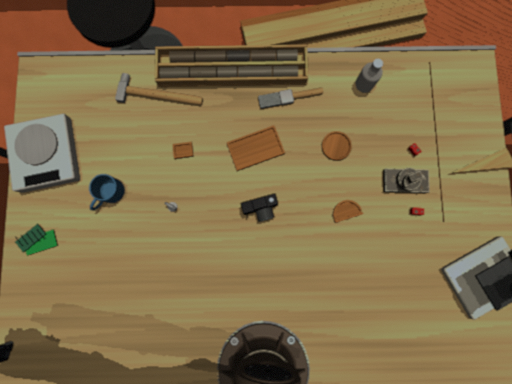

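View pics/wrist0.png

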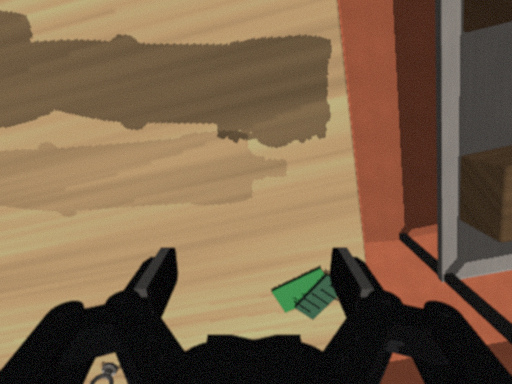

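The top view shows the stack at (406,181), with red billet look-alikes at (414,150) and (417,211). The trays are: billet (183,151), half-moon (347,211), disc (336,146) and slab (256,148). The mug is at (106,190), the camera at (262,207) and the eye bolt at (171,207).

```bash
cat > h.py <<'E'
import numpy as np,cv2
from plant import *
def load(n): return dict(np.load(f"pics/{n}.npz"))
def snap(n,name):
    c=capture(n);np.savez(f"pics/{name}.npz",**c);cv2.imwrite(f"pics/{name}.png",c["pixels"][:,:,::-1]);return c
def cast(c,uv,z):
    uv=np.atleast_2d(uv).astype(float);K=c["mtx"];T=c["world_from_camera"]
    d=np.c_[(uv[:,0]-K[0,2])/K[0,0],-(uv[:,1]-K[1,2])/K[1,1],-np.ones(len(uv))]@T[:3,:3].T
    o=T[:3,3];return o+d*((z-o[2])/d[:,2])[:,None]
def proj(c,P):
    P=np.atleast_2d(P);T=c["world_from_camera"];q=(P-T[:3,3])@T[:3,:3];K=c["mtx"]
    return np.c_[K[0,0]*q[:,0]/-q[:,2]+K[0,2],K[1,1]*-q[:,1]/-q[:,2]+K[1,2]]
def crop(c,name,u,v,w,h,f=6):
    p=c["pixels"][v:v+h,u:u+w,::-1];cv2.imwrite(f"pics/{name}.png",cv2.resize(p,None,fx=f,fy=f,interpolation=cv2.INTER_CUBIC))
E
python3 - <<'E'
from h import *
t=load("top0");s=load("scene0")
crop(t,"ct1",375,140,70,80,7);crop(s,"cs1",100,280,110,80,7)
hsv=cv2.cvtColor(t["pixels"],cv2.COLOR_RGB2HSV)
for u,v in [(183,151),(347,211),(336,146),(256,148),(414,150),(406,181),(390,175),(300,230),(100,120)]:print(u,v,hsv[v,u],t["pixels"][v,u])
hs=cv2.cvtColor(s["pixels"],cv2.COLOR_RGB2HSV)
for u,v in [(176,255),(240,278),(282,215),(312,171),(230,230)]:print(u,v,hs[v,u])
E
```

```text
183 151 [ 14 170 135] [135  87  45]
347 211 [ 14 168 137] [137  88  47]
336 146 [ 13 166 134] [134  86  47]
256 148 [ 14 166 138] [138  90  48]
414 150 [  1 203 148] [148  34  30]
406 181 [22 57 80] [80 75 62]
390 175 [19 46 88] [88 82 72]
300 230 [ 25  99 150] [150 140  92]
100 120 [ 24 102 150] [150 138  90]
176 255 [ 13 145 123]
240 278 [ 13 149 123]
282 215 [ 13 145 125]
312 171 [ 13 152 121]
230 230 [ 18 107 153]
```

View pics/ct1.png

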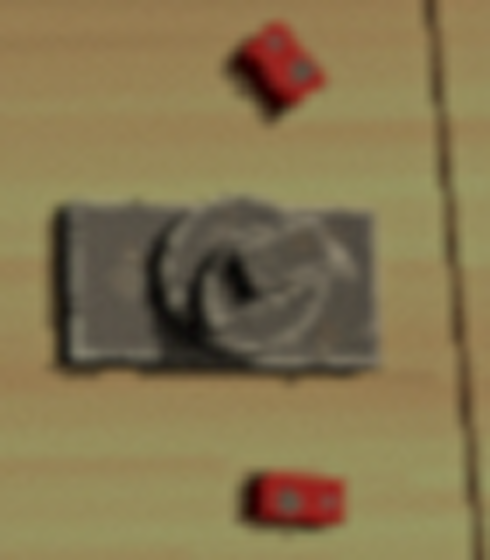

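View pics/cs1.png

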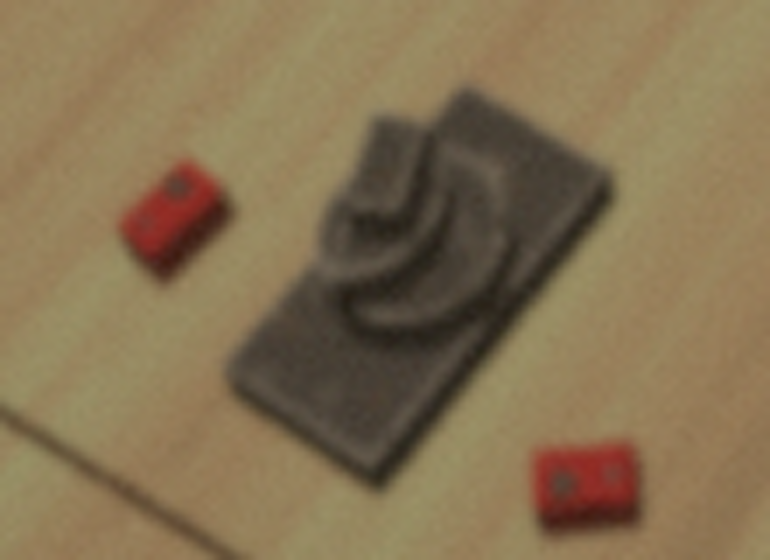

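The close crops show the stack's grey billet on top, on the half-moon, disc and slab. The two red billets lie apart on the table and are excluded. Next I measure the trays in both views.

```bash
python3 - <<'E'
from h import *
for n,pts in [("top0",dict(billet=(183,151),half=(347,211),disc=(336,146),slab=(256,148))),("scene0",dict(half=(176,255),disc=(240,278),slab=(282,215),billet=(312,171)))]:
    c=load(n);img=cv2.resize(c["pixels"],None,fx=4,fy=4,interpolation=cv2.INTER_CUBIC)
    h=cv2.cvtColor(img,cv2.COLOR_RGB2HSV)
    hue,sat,val=[h[:,:,i].astype(int) for i in range(3)]
    m=((hue<18)&(sat>(120 if n=="scene0" else 130))&(val<148)|(val<60)&(hue<18)).astype(np.uint8)
    m=cv2.morphologyEx(m,cv2.MORPH_OPEN,np.ones((9,9)))
    nl,lab=cv2.connectedComponents(m)
    for k,(u,v) in pts.items():
        mm=(lab==lab[v*4,u*4]).astype(np.uint8)
        ct=max(cv2.findContours(mm,cv2.RETR_EXTERNAL,cv2.CHAIN_APPROX_NONE)[0],key=cv2.contourArea)[:,0,:]
        uv=(ct+.5)/4-.5
        P=cast(c,uv,0.010)[:,:2]
        r=cv2.minAreaRect((P*1000).astype(np.float32));b=cv2.boxPoints(r)
        M=cv2.moments((P*1000).astype(np.float32).reshape(-1,1,2));ce=(M["m10"]/M["m00"],M["m01"]/M["m00"])
        print(n,k,"rect c",np.round(r[0],1),"size",np.round(r[1],1),"ang",round(r[2],1),"cent",np.round(ce,1),"area",round(M["m00"]))
c=load("top0")
for k,u in dict(mug=(106,190,.08),cam=(262,207,.07),bolt=(171,207,.03),stack=(406,181,.06)).items():print(k,cast(c,u[:2],u[2]).round(3))
s=load("scene0");crop(s,"cs2",155,230,110,70,7);crop(c,"ct2",310,120,70,110,5)
E
```

```text
top0 billet rect c [626.3 228.8] size [46.5 59.2] ang 6.9 cent [626.5 228.7] area 2574
top0 half rect c [ 440.1 -252.7] size [56.3 87.9] ang 16.0 cent [ 437.1 -253.5] area 3919
top0 disc rect c [ 632.9 -234.1] size [90.7 88.9] ang 89.2 cent [ 633.3 -233.9] area 6422
top0 slab rect c [630.8  10.4] size [ 96.6 157.4] ang 19.3 cent [630.6   9.7] area 14495
scene0 half rect c [ 439.  -254.6] size [57.6 89.7] ang 18.5 cent [ 435.9 -255.5] area 4039
scene0 disc rect c [ 632.4 -234.9] size [87.8 92.4] ang 29.3 cent [ 632.5 -235.3] area 6431
scene0 slab rect c [629.2   8. ] size [ 93.3 161.4] ang 19.7 cent [629.8   7.5] area 14358
scene0 billet rect c [625.9 225.5] size [45.2 65.6] ang 8.7 cent [625.9 225. ] area 2649
mug [[0.498 0.426 0.08 ]]
cam [[ 0.445 -0.006  0.07 ]]
bolt [[0.453 0.256 0.03 ]]
stack [[ 0.514 -0.418  0.06 ]]
```

View pics/cs2.png

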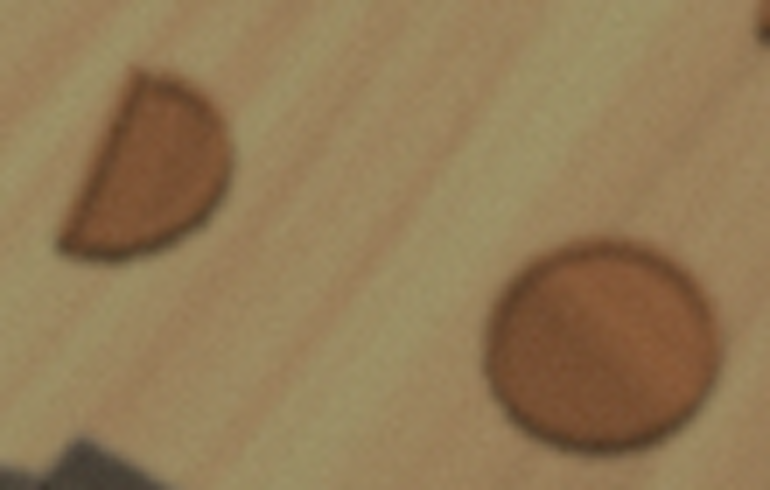

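View pics/ct2.png

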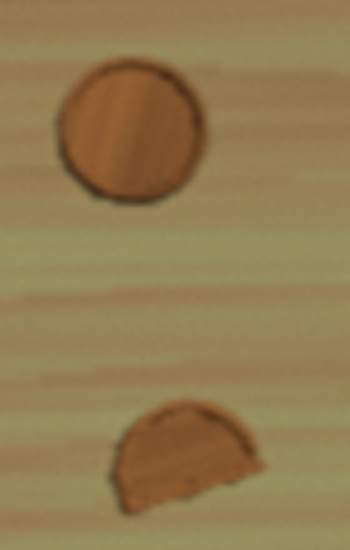

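The two views agree on tray poses: billet (626,228) at 7°, half-moon (440,-253) at 17° with the arc towards +x, disc (633,-234), and slab (630,9) at 19.5°. The sizes match those given. I now move the wrist camera over the stack.

Call:
jog_arm:
  moves: [0.31,-0.46,0.05,0,0,-77,0.31,-0.46,0.05,0,0,-77,0.31,-0.46,0.05,0,0,-77,0.31,-0.46,0.05,0,0,-77,0.31,-0.46,0.05,0,0,-77,0.31,-0.46,0.05,0,0,-77,0.31,-0.46,0.05,0,0,-77,0.31,-0.46,0.05,0,0,-77,0.31,-0.46,0.05,0,0,-77,0.31,-0.46,0.05,0,0,-77,0.31,-0.46,0.05,0,0,-77,0.31,-0.46,0.05,0,0,-77,0.31,-0.46,0.05,0,0,-77,0.31,-0.46,0.05,0,0,-77,0.31,-0.46,0.05,0,0,-77]
  jaw: 0.7
  grip_force: 40

```text
time_s: 1.4
position: [0.4515, 0.1444, 0.2813]
eef_rot: [1.0, -0.003, 0.0, 0.0]
contact_force: [0.2, -0.0, 0.7]
grip_width: 0.0595
```

Call:
jog_arm:
  moves: [0.0625,-0.622,-0.03,0,0,0,0.0625,-0.622,-0.03,0,0,0,0.0625,-0.622,-0.03,0,0,0,0.0625,-0.622,-0.03,0,0,0,0.0625,-0.622,-0.03,0,0,0,0.0625,-0.622,-0.03,0,0,0,0.0625,-0.622,-0.03,0,0,0,0.0625,-0.622,-0.03,0,0,0,0.0625,-0.622,-0.03,0,0,0,0.0625,-0.622,-0.03,0,0,0,0.0625,-0.622,-0.03,0,0,0,0.0625,-0.622,-0.03,0,0,0,0.0625,-0.622,-0.03,0,0,0,0.0625,-0.622,-0.03,0,0,0,0.0625,-0.622,-0.03,0,0,0,0.0625,-0.622,-0.03,0,0,0,0.0625,-0.622,-0.03,0,0,0,0.0625,-0.622,-0.03,0,0,0]

```text
time_s: 2.9
position: [0.5141, -0.477, 0.2504]
eef_rot: [1.0, -0.003, -0.0, -0.0]
contact_force: [-0.4, 0.1, 0.1]
grip_width: 0.0596
```

```bash
python3 - <<'E'
from h import *
c=snap("wrist","w1");s=read_state();print(s["position"],s["q"].round(2))
print(c["world_from_camera"].round(3));print(proj(c,[.514,-.418,.06]))
E
```

```text
[ 0.51474077 -0.47595633  0.25077765] [ 0.26  0.62  0.73  1.37 -0.42  1.3   1.  ]
[[ 1.     0.005  0.002  0.513]
 [-0.006  0.947  0.321 -0.394]
 [ 0.    -0.321  0.947  0.393]
 [ 0.     0.     0.     1.   ]]
[[254.19793846 125.01552769]]
```

View pics/w1.png

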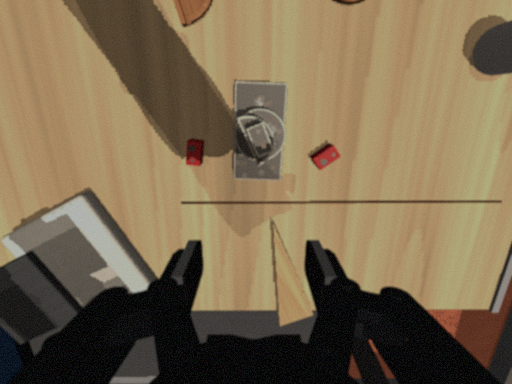

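```bash
python3 - <<'E'
from h import *
c=load("w1");crop(c,"cw1",222,70,76,120,5)
E
```

```text
(no output)
```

View pics/cw1.png

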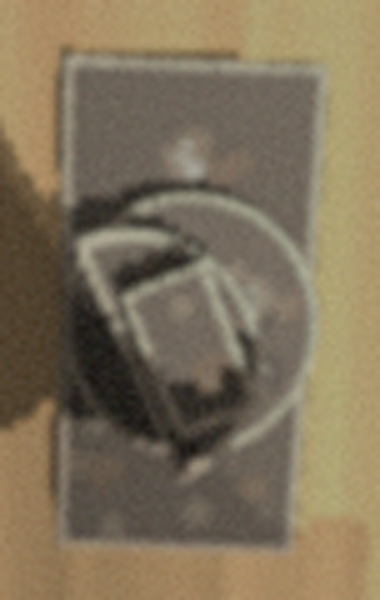

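Call:
jog_arm:
  moves: [0,0.012,-0.04,0,0,0,0,0.012,-0.08,0,0,0,0,0.012,-0.08,0,0,0,0,0.012,-0.08,0,0,0]

```text
time_s: 3.28
position: [0.5151, -0.4608, 0.1699]
eef_rot: [1.0, -0.001, -0.001, -0.002]
contact_force: [-0.2, -0.6, 1.1]
grip_width: 0.0601
```

```bash
python3 - <<'E'
from h import *
c=snap("wrist","w2");s=read_state();print(s["position"],s["q"].round(2))
crop(c,"cw2",190,40,150,190,3)
E
```

```text
[ 0.51556667 -0.4629434   0.17223099] [ 0.25  0.67  0.7   1.5  -0.46  1.14  1.03]
```

View pics/cw2.png

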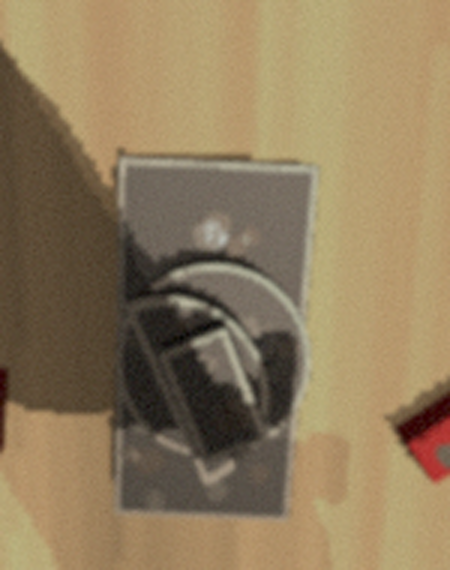

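The half-moon's flat edge runs from (128,310) to (210,470) in the crop. Its arc bulges to the upper right (+x), the same sense as its tray. The billet's top corners are at about (163,352), (222,328), (262,440) and (206,462).

```bash
python3 - <<'E'
from h import *
c=load("w2")
img=c["pixels"][100:200,225:290,::-1].astype(float)
img=np.clip(cv2.resize(img,None,fx=8,fy=7,interpolation=cv2.INTER_CUBIC)*2.0,0,255);cv2.imwrite("pics/cw2b.png",cv2.resize(c["pixels"][130:205,225:290,::-1],None,fx=8,fy=8,interpolation=cv2.INTER_CUBIC).astype(float)*2.0)
def rep(n,pts,z):
    P=cast(c,pts,z)[:,:2]*1000;print(n,P.round(1).tolist(),"sides",np.linalg.norm(P-np.roll(P,-1,0),axis=1).round(1),"c",P.mean(0).round(1))
    return P
g=lambda L:np.array([(190+(x+.5)/3-.5,40+(y+.5)/3-.5) for x,y in L])
P=rep("billet",g([(163,352),(222,328),(262,440),(206,462)]),.096)
e=P[3]-P[0];f=P[2]-P[1];e=e+f;print("yaw",np.degrees(np.arctan2(e[0],-e[1])))
P=rep("half",g([(128,310),(210,470)]),.072);e=P[1]-P[0];print("yaw",np.degrees(np.arctan2(e[0],-e[1])))
y=np.arctan2(e[0],-e[1]);print("half centre",P.mean(0)+15.5*np.array([np.cos(y),np.sin(y)]))
P=rep("slab",g([(120,163),(316,168),(287,516),(119,512)]),.024)
e=P[3]-P[0]+P[2]-P[1];print("yaw",np.degrees(np.arctan2(e[0],-e[1])))
E
```

```text
billet [[505.9, -418.4], [521.9, -411.9], [533.4, -443.4], [517.7, -449.8]] sides [17.2 33.5 17.  33.6] c [ 519.7 -430.9]
yaw 20.400766891155833
half [[494.8, -410.3], [519.4, -460.4]] sides [55.8 55.8] c [ 507.1 -435.4]
yaw 26.136139713896508
half centre [ 521.04872936 -428.5481499 ]
slab [[489.6, -367.8], [555.6, -369.4], [550.4, -495.6], [485.5, -493.9]] sides [ 66.  126.3  64.9 126.2] c [ 520.3 -431.7]
yaw -2.111236443132267[ WARN:0@0.407] global loadsave.cpp:1063 imwrite_ Unsupported depth image for selected encoder is fallbacked to CV_8U.
```

View pics/cw2b.png

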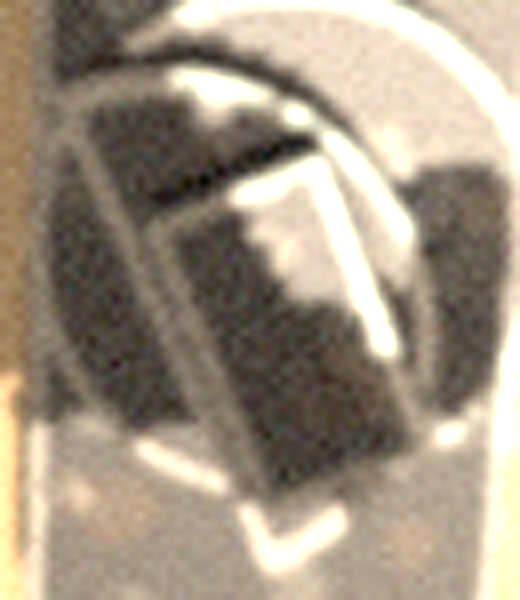

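```bash
python3 - <<'E'
from h import *
c=load("w2")
g=lambda L:np.array([(225+(x+.5)/8-.5,130+(y+.5)/8-.5) for x,y in L])
P=cast(c,g([(148,228),(315,155),(430,440),(268,500)]),.096)[:,:2]*1000
print(P.mean(0),np.linalg.norm(P-np.roll(P,-1,0),axis=1))
for a,b in((0,3),(1,2)):
  e=P[b]-P[a];print(np.degrees(np.arctan2(e[0],-e[1])))
e=P[1]-P[0];print(np.degrees(np.arctan2(e[1],e[0])))
P=cast(c,g([(62,108),(265,570)]),.072)[:,:2]*1000
e=P[1]-P[0];y=np.arctan2(e[0],-e[1]);print(np.degrees(y),np.linalg.norm(e),P.mean(0)+15.5*np.array([np.cos(y),np.sin(y)]))
E
```

```text
[ 519.81527707 -430.34846776] [18.46905467 32.38246926 18.24641221 31.63072612]
22.95614995354645
22.549926620906646
23.598622526025924
22.631133316601986 59.13413054883777 [ 520.49989353 -431.69465746]
```

Call:
jog_arm:
  moves: [0.0045,0.0325,-0.02,0,0,6,0.0045,0.0325,-0.04,0,0,12,0.0045,0.0325,-0.04,0,0,18,0.0045,0.0325,-0.04,0,0,22.5,0.0045,0.0325,-0.04,0,0,22.5,0.0045,0.0325,-0.04,0,0,22.5]
  jaw: 0.6
  grip_force: 30

```text
time_s: 3.83
position: [0.5211, -0.4317, 0.1351]
eef_rot: [0.981, 0.193, 0.002, 0.001]
contact_force: [-0.1, -0.4, -0.6]
grip_width: 0.0512
```

```bash
cat >> h.py <<'E'
from scipy.spatial.transform import Rotation as R
def st():
    s=read_state();x=R.from_quat(s["eef_rot"]).as_matrix();print("t",round(s["time_s"],2),"pos",s["position"].round(4),"yaw",np.degrees(np.arctan2(x[1,0],x[0,0])).round(2),"tilt",np.degrees(np.arccos(-x[2,2])).round(2),"F",s["contact_force"].round(1),"w",round(s["grip_width"],4),"q1,q7",s["q"][[0,6]].round(2));return s
E
python3 - <<'E'
from h import *
st()
E
```

```text
t 3.83 pos [ 0.5211 -0.4317  0.1351] yaw 22.21 tilt 0.22 F [-0.1 -0.4 -0.6] w 0.0512 q1,q7 [0.26 1.34]
```

Call:
jog_arm:
  moves: [-0.001,0.001,-0.03,0,0,0.3,-0.001,0.001,-0.05,0,0,0.3,-0.001,0.001,-0.058,0,0,0.3,-0.001,0.001,-0.058,0,0,0.3,-0.001,0.001,-0.058,0,0,0.3]

```text
time_s: 4.25
position: [0.5204, -0.4313, 0.0781]
eef_rot: [0.981, 0.194, 0.002, 0.001]
contact_force: [0.2, -1.0, 0.1]
grip_width: 0.0516
```

Call:
jog_arm:
  moves: [0,0,0,0,0,0,0,0,0,0,0,0,0,0,0,0,0,0,0,0,0,0,0,0,0,0,0,0,0,0,0,0,0,0,0,0,0,0,0,0,0,0,0,0,0,0,0,0]
  jaw: 0.0

```text
time_s: 4.92
position: [0.5211, -0.4322, 0.0797]
eef_rot: [0.981, 0.194, 0.003, 0.002]
contact_force: [-0.2, 0.2, 7.0]
grip_width: 0.0192
```

```bash
python3 - <<'E'
from h import *
st()
E
```

```text
t 4.92 pos [ 0.5211 -0.4322  0.0797] yaw 22.42 tilt 0.41 F [-0.2  0.2  7. ] w 0.0192 q1,q7 [0.28 1.37]
```

Call:
jog_arm:
  moves: [0,0,0.01,0,0,0,0,0,0.03,0,0,0,0,0,0.06,0,0,0,0,0,0.09,0,0,0,0,0,0.09,0,0,0]

```text
time_s: 5.33
position: [0.523, -0.4349, 0.177]
eef_rot: [0.981, 0.194, 0.006, 0.006]
contact_force: [0.7, -1.8, 0.6]
grip_width: 0.0191
```

```bash
python3 - <<'E'
from h import *
st();c=snap("wrist","w3");t=snap("top","t3");crop(c,"cw3",140,50,260,250,3)
E
```

```text
t 5.33 pos [ 0.523  -0.4349  0.177 ] yaw 22.38 tilt 0.95 F [ 0.7 -1.8  0.6] w 0.0191 q1,q7 [0.25 1.32]
```

View pics/cw3.png

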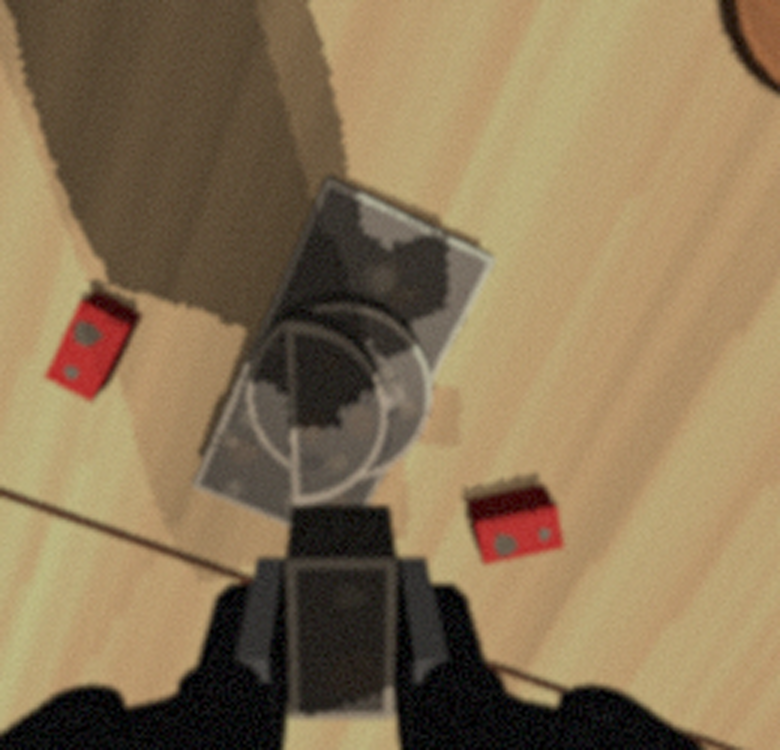

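The billet is held square. The half-moon, disc and slab stay as they were. I measure the billet's offset in the hand and the half-moon now, as the view is clean.

```bash
python3 - <<'E'
from h import *
c=load("w3");s=read_state()
g=lambda L:np.array([(140+(x+.5)/3-.5,50+(y+.5)/3-.5) for x,y in L])
M=R.from_quat(s["eef_rot"]).as_matrix()
z=s["position"][2]+.017
P=cast(c,g([(287,562),(398,562),(394,715),(284,715)]),z)
print("billet in tool frame",((P-s["position"])@M*1000).round(1))
P=cast(c,g([(292,325),(295,505)]),.072)[:,:2]*1000
e=P[1]-P[0];y=np.arctan2(e[0],-e[1]);print("half",np.degrees(y),np.linalg.norm(e),P.mean(0)+15.5*np.array([np.cos(y),np.sin(y)]))
P=cast(c,g([(330,178),(492,258),(200,487)]),.024)[:,:2]*1000
print("slab",P, ((P[1]+P[2])/2))
# disc right arc: 
P=cast(c,g([(335,302),(432,390),(385,465),(247,385),(270,455),(400,325)]),.048)[:,:2].astype(float)
A=np.c_[2*P,np.ones(len(P))];b=(P**2).sum(1);x=np.linalg.lstsq(A,b,rcond=None)[0];print("disc",x[:2],np.sqrt(x[2]+x[0]**2+x[1]**2))
E
```

```text
billet in tool frame [[-10.7 -13.  -17.2]
 [  9.4 -12.9 -17.1]
 [  9.4  20.6 -16.8]
 [-12.   20.4 -16.9]]
half 22.14820548865659 61.01691343783707 [ 521.43090929 -431.37063004]
slab [[ 490.54866471 -365.79220812]
 [ 554.91956684 -369.04110208]
 [ 486.83080691 -493.58095622]] [ 520.87518688 -431.31102915]
disc [ 0.52007379 -0.43089433] 0.032434558099954366
```

Call:
jog_arm:
  moves: [0.103,0.665,-0.02,0,0,-15.4,0.103,0.665,-0.02,0,0,-15.4,0.103,0.665,-0.02,0,0,-15.4,0.103,0.665,-0.02,0,0,-15.4,0.103,0.665,-0.02,0,0,-15.4,0.103,0.665,-0.02,0,0,-15.4,0.103,0.665,-0.02,0,0,-15.4,0.103,0.665,-0.02,0,0,-15.4,0.103,0.665,-0.02,0,0,-15.4,0.103,0.665,-0.02,0,0,-15.4,0.103,0.665,-0.02,0,0,-15.4,0.103,0.665,-0.02,0,0,-15.4,0.103,0.665,-0.02,0,0,-15.4,0.103,0.665,-0.02,0,0,-15.4,0.103,0.665,-0.02,0,0,-15.4,0.103,0.665,-0.02,0,0,-15.4,0.103,0.665,-0.02,0,0,-15.4,0.103,0.665,-0.02,0,0,-15.4,0.103,0.665,-0.02,0,0,-15.4,0.103,0.665,-0.02,0,0,-15.4]

```text
time_s: 7.1
position: [0.6245, 0.2303, 0.1516]
eef_rot: [0.998, 0.06, 0.003, 0.005]
contact_force: [-0.3, -0.2, -0.2]
grip_width: 0.0191
```

```bash
python3 - <<'E'
from h import *
st();c=snap("wrist","w4")
E
```

```text
t 7.1 pos [0.6245 0.2303 0.1516] yaw 6.9 tilt 0.64 F [-0.3 -0.2 -0.2] w 0.0191 q1,q7 [-0.85  0.05]
```

View pics/w4.png

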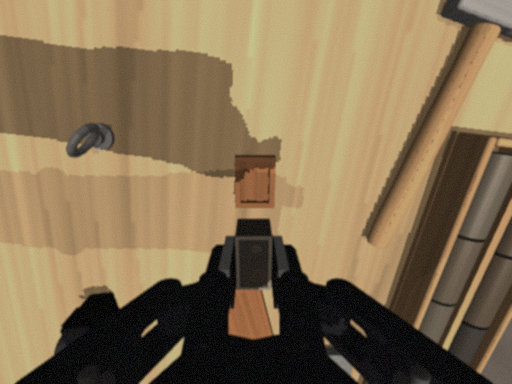

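```bash
python3 - <<'E'
from h import *
c=load("w4");crop(c,"cw4",220,140,70,160,4)
img=cv2.resize(c["pixels"],None,fx=4,fy=4,interpolation=cv2.INTER_CUBIC)
h=cv2.cvtColor(img,cv2.COLOR_RGB2HSV).astype(int)
m=((h[:,:,0]<18)&(h[:,:,1]>120)).astype(np.uint8)
m[:145*4]=0;m[213*4:]=0;m[:,:226*4]=0;m[:,283*4:]=0
m=cv2.morphologyEx(m,cv2.MORPH_CLOSE,np.ones((9,9)));m=cv2.morphologyEx(m,cv2.MORPH_OPEN,np.ones((15,15)))
ct=max(cv2.findContours(m,0,1)[0],key=cv2.contourArea)[:,0]
P=cast(c,(ct+.5)/4-.5,.012)[:,:2]*1000
r=cv2.minAreaRect(P.astype(np.float32));print(r)
E
```

```text
((625.080078125, 231.09268188476562), (44.73324203491211, 60.06754684448242), 6.75335168838501)
```

View pics/cw4.png

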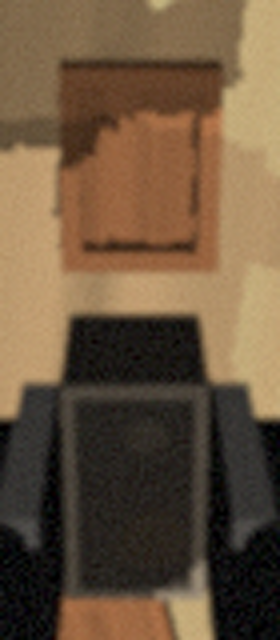

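Call:
jog_arm:
  moves: [0.001,0.0027,-0.035,0,0,0,0.001,0.0027,-0.07,0,0,0,0.001,0.0027,-0.1,0,0,0,0.001,0.0027,-0.12,0,0,0,0.001,0.0027,-0.1266,0,0,0,0.001,0.0027,-0.1266,0,0,0,0.001,0.0027,-0.1266,0,0,0,0.001,0.0027,-0.1266,0,0,0]

```text
time_s: 7.82
position: [0.627, 0.2324, 0.0272]
eef_rot: [0.998, 0.059, 0.004, 0.004]
contact_force: [0.9, 0.4, -0.0]
grip_width: 0.0193
```

```bash
python3 - <<'E'
from h import *
st();c=snap("wrist","w5");crop(c,"cw5",200,150,110,150,4)
E
```

```text
t 7.82 pos [0.627  0.2324 0.0272] yaw 6.82 tilt 0.7 F [ 0.9  0.4 -0. ] w 0.0193 q1,q7 [-0.8   0.13]
```

View pics/cw5.png

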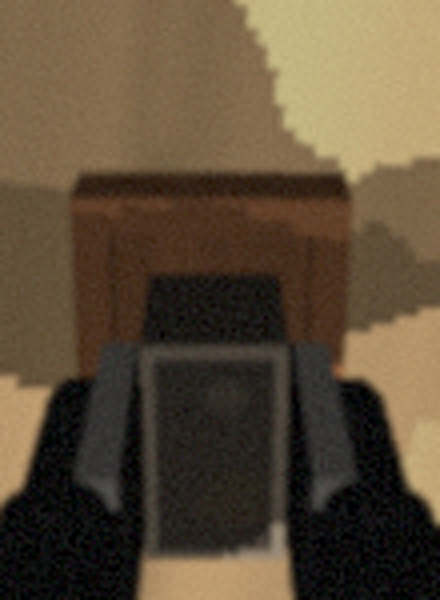

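```bash
python3 - <<'E'
from h import *
c=load("w5")
g=lambda L:np.array([(200+(x+.5)/4-.5,150+(y+.5)/4-.5) for x,y in L])
print("rim outer far",cast(c,g([(74,197),(348,197)]),.013)*1000)
print("billet bottom edge",cast(c,g([(147,277),(281,277)]),.020)*1000)
print("billet top far",cast(c,g([(143,348),(287,348)]),.044)*1000)
print("billet top near",cast(c,g([(147,552),(285,550)]),.044)*1000)
E
```

```text
rim outer far [[600.80241268 256.9047631   13.        ]
 [642.91918549 261.79000398  13.        ]]
billet bottom edge [[613.36848576 247.93773671  20.        ]
 [633.57293998 250.265216    20.        ]]
billet top far [[613.98730085 248.78535393  44.        ]
 [632.64583291 250.92087643  44.        ]]
billet top near [[617.63638048 216.95138596  44.        ]
 [636.82839439 219.44304476  44.        ]]
```

Call:
jog_arm:
  moves: [-0.0003,-0.002,-0.004,0,0,0,-0.0003,-0.002,-0.008,0,0,0,-0.0003,-0.002,-0.011,0,0,0,-0.0003,-0.002,-0.0125,0,0,0,-0.0003,-0.002,-0.0125,0,0,0,-0.0003,-0.002,-0.0125,0,0,0]

```text
time_s: 8.37
position: [0.6265, 0.2307, 0.0146]
eef_rot: [0.998, 0.06, 0.004, 0.004]
contact_force: [0.3, -0.0, -0.8]
grip_width: 0.0196
```

```bash
python3 - <<'E'
from h import *
st()
E
```

```text
t 8.37 pos [0.6265 0.2307 0.0146] yaw 6.84 tilt 0.69 F [ 0.3 -0.  -0.8] w 0.0196 q1,q7 [-0.79  0.14]
```

Not in contact yet, so down in millimetre steps.

Call:
jog_arm:
  moves: [0,0,-0.0008,0,0,0,0,0,-0.0015,0,0,0,0,0,-0.0015,0,0,0]

```text
time_s: 8.62
position: [0.6268, 0.2307, 0.0138]
eef_rot: [0.998, 0.06, 0.005, 0.004]
contact_force: [-2.9, -0.8, 6.2]
grip_width: 0.0199
```

```bash
python3 - <<'E'
from h import *
st();c=snap("wrist","w6");crop(c,"cw6",180,170,150,140,4)
E
```

```text
t 8.62 pos [0.6268 0.2307 0.0138] yaw 6.83 tilt 0.69 F [-2.9 -0.8  6.2] w 0.0199 q1,q7 [-0.79  0.14]
```

View pics/cw6.png

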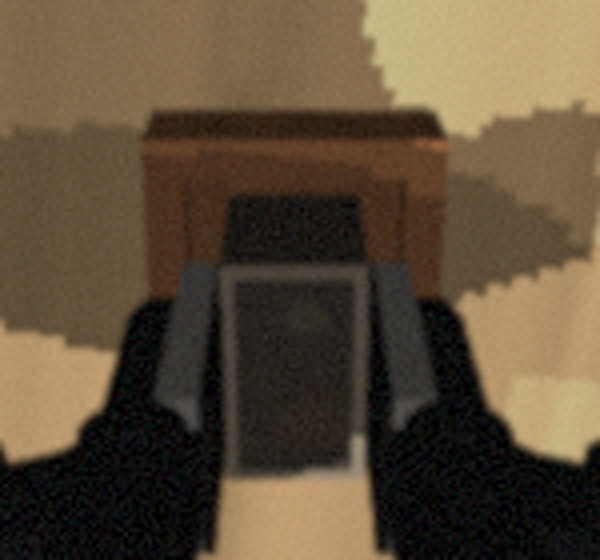

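Call:
jog_arm:
  moves: [0,0,0,0,0,0,0,0,0,0,0,0,0,0,0,0,0,0,0,0,0,0,0,0,0,0,0,0,0,0,0,0,0.01,0,0,0,0,0,0.04,0,0,0,0,0,0.08,0,0,0,0,0,0.12,0,0,0,0,0,0.12,0,0,0]
  jaw: 0.6

```text
time_s: 9.5
position: [0.6312, 0.2308, 0.1426]
eef_rot: [0.998, 0.059, 0.01, 0.002]
contact_force: [1.5, 0.2, 0.3]
grip_width: 0.0508
```

```bash
python3 - <<'E'
from h import *
st();c=snap("wrist","w7");crop(c,"cw7",180,130,150,140,4)
E
```

```text
t 9.5 pos [0.6312 0.2308 0.1426] yaw 6.79 tilt 1.19 F [1.5 0.2 0.3] w 0.0508 q1,q7 [-0.85  0.06]
```

View pics/cw7.png

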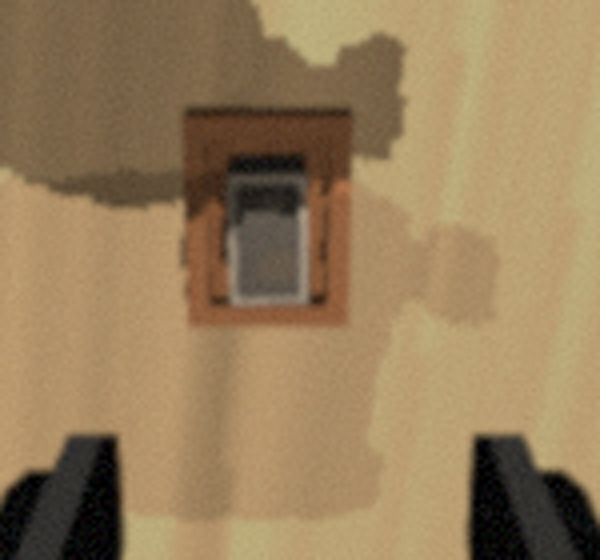

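The billet sits centred and flat inside its tray. Back to the stack for the half-moon.

```bash
cat >> h.py <<'E'
def go(x,y,z,yaw):
    s=st();a=np.radians(yaw);X=np.array([np.cos(a),np.sin(a),0]);Z=np.array([0,0,-1.]);T=np.c_[X,np.cross(Z,X),Z]
    M=R.from_quat(s["eef_rot"]).as_matrix()
    d=np.array([x,y,z])-s["position"];rv=np.degrees(R.from_matrix(T@M.T).as_rotvec())
    print("shift",d.round(4),"turn",rv.round(1),"rows",np.linalg.norm(d)/.0417,np.linalg.norm(rv)/7.16)
E
python3 - <<'E'
from h import *
go(.521,-.431,.13,22.5)
E
```

```text
t 9.55 pos [0.6298 0.2309 0.1394] yaw 6.81 tilt 1.03 F [-0.3 -0.6 -0.7] w 0.0512 q1,q7 [-0.85  0.07]
shift [-0.1088 -0.6619 -0.0094] turn [ 0.1  1.  15.7] rows 16.087923085148653 2.19621316891614
```

Call:
jog_arm:
  moves: [-0.109,-0.662,-0.009,0,1,15.7,-0.109,-0.662,-0.009,0,1,15.7,-0.109,-0.662,-0.009,0,1,15.7,-0.109,-0.662,-0.009,0,1,15.7,-0.109,-0.662,-0.009,0,1,15.7,-0.109,-0.662,-0.009,0,1,15.7,-0.109,-0.662,-0.009,0,1,15.7,-0.109,-0.662,-0.009,0,1,15.7,-0.109,-0.662,-0.009,0,1,15.7,-0.109,-0.662,-0.009,0,1,15.7,-0.109,-0.662,-0.009,0,1,15.7,-0.109,-0.662,-0.009,0,1,15.7,-0.109,-0.662,-0.009,0,1,15.7,-0.109,-0.662,-0.009,0,1,15.7,-0.109,-0.662,-0.009,0,1,15.7,-0.109,-0.662,-0.009,0,1,15.7,-0.109,-0.662,-0.009,0,1,15.7,-0.109,-0.662,-0.009,0,1,15.7,-0.109,-0.662,-0.009,0,1,15.7]
  jaw: 0.75

```text
time_s: 11.13
position: [0.5203, -0.4311, 0.1299]
eef_rot: [0.981, 0.195, -0.0, 0.0]
contact_force: [0.5, 0.6, -0.0]
grip_width: 0.0647
```

```bash
python3 - <<'E'
from h import *
c=snap("wrist","w8");go(.521,-.431,.055,22.5)
E
```

```text
t 11.18 pos [ 0.521  -0.4299  0.1299] yaw 22.55 tilt 0.03 F [-0.1  0.3 -0.4] w 0.0643 q1,q7 [0.26 1.34]
shift [-0.     -0.0011 -0.0749] turn [ 0.   0.  -0.1] rows 1.7970332811484295 0.007932576058457623
```

View pics/w8.png

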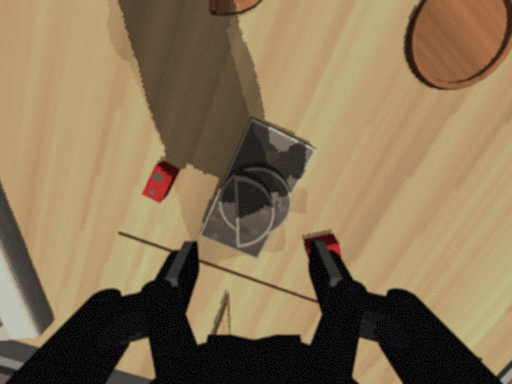

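The half-moon lies between columns 237 and 272, centred under the tool with its flat side square to the jaws. Descending.

Call:
jog_arm:
  moves: [0,-0.001,-0.035,0,0,0,0,-0.001,-0.06,0,0,0,0,-0.001,-0.0745,0,0,0,0,-0.001,-0.0745,0,0,0,0,-0.001,-0.0745,0,0,0]

```text
time_s: 11.6
position: [0.5214, -0.4297, 0.0553]
eef_rot: [0.981, 0.196, -0.0, -0.0]
contact_force: [0.5, -0.2, 0.7]
grip_width: 0.0641
```

Call:
jog_arm:
  moves: [0,0,0,0,0,0,0,0,0,0,0,0,0,0,0,0,0,0,0,0,0,0,0,0,0,0,0,0,0,0,0,0,0,0,0,0,0,0,0,0,0,0,0,0,0,0,0,0]
  jaw: 0.0
  grip_force: 40

```text
time_s: 12.27
position: [0.5224, -0.4303, 0.0572]
eef_rot: [0.981, 0.196, 0.001, 0.0]
contact_force: [-0.1, 1.9, 6.9]
grip_width: 0.0301
```

```bash
python3 - <<'E'
from h import *
st()
E
```

```text
t 12.27 pos [ 0.5224 -0.4303  0.0572] yaw 22.64 tilt 0.12 F [-0.1  1.9  6.9] w 0.0301 q1,q7 [0.29 1.38]
```

Call:
jog_arm:
  moves: [0,0,0.01,0,0,0,0,0,0.03,0,0,0,0,0,0.06,0,0,0,0,0,0.09,0,0,0,0,0,0.09,0,0,0,0,0,0.09,0,0,0]

```text
time_s: 12.77
position: [0.5232, -0.4315, 0.1502]
eef_rot: [0.981, 0.196, 0.003, 0.002]
contact_force: [0.9, 0.1, -1.6]
grip_width: 0.0298
```

```bash
python3 - <<'E'
from h import *
c=snap("wrist","w9");go(.44,-.253,.15,17);crop(c,"cw9",140,50,230,250,3)
E
```

```text
t 12.82 pos [ 0.5226 -0.4305  0.1484] yaw 22.64 tilt 0.21 F [ 0.9  0.7 -2.8] w 0.03 q1,q7 [0.25 1.33]
shift [-0.0826  0.1775  0.0016] turn [ 0.1  0.2 -5.6] rows 4.6949614978350285 0.787588835471852
```

View pics/cw9.png

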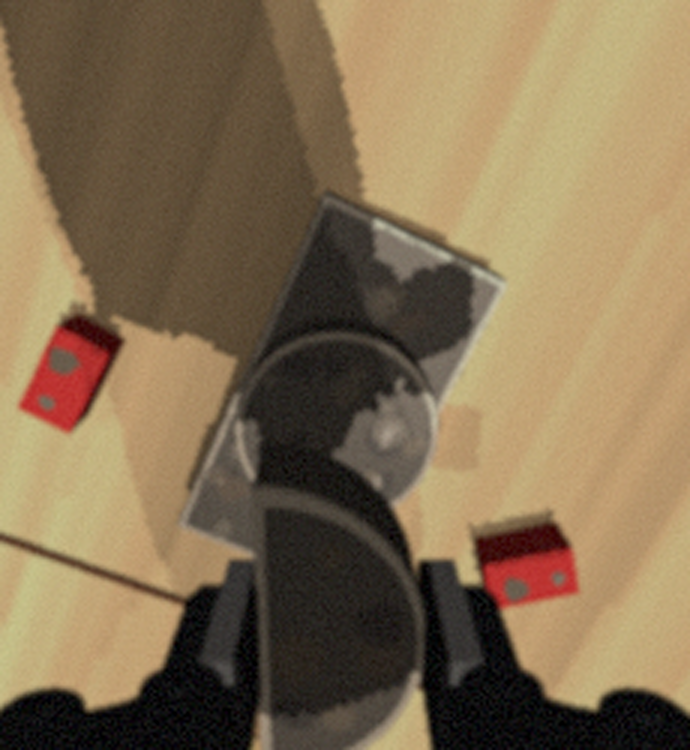

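```bash
python3 - <<'E'
from h import *
c=load("w9");s=read_state();M=R.from_quat(s["eef_rot"]).as_matrix()
g=lambda L:np.array([(140+(x+.5)/3-.5,50+(y+.5)/3-.5) for x,y in L])
P=cast(c,g([(260,487),(420,620),(262,745)]),s["position"][2]+.0165);print(((P-s["position"])@M*1000).round(1))
crop(c,"cw9b",200,180,110,170,4)
E
```

```text
[[-14.9 -30.  -16.6]
 [ 13.3  -3.7 -16.5]
 [-16.4  23.9 -16.5]]
```

View pics/cw9b.png

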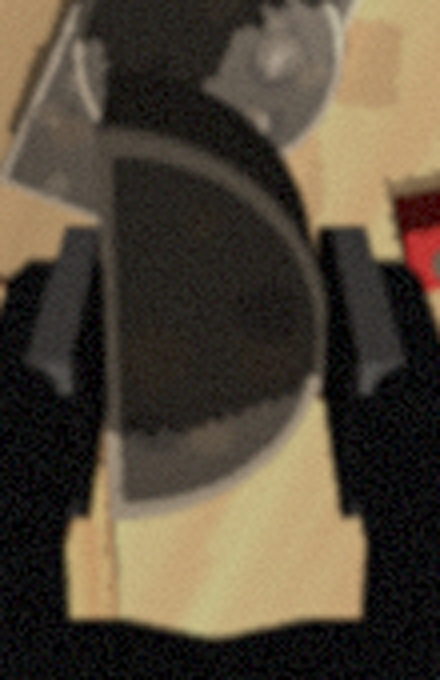

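Call:
jog_arm:
  moves: [-0.083,0.178,0.002,0,0.2,-5.6,-0.083,0.178,0.002,0,0.2,-5.6,-0.083,0.178,0.002,0,0.2,-5.6,-0.083,0.178,0.002,0,0.2,-5.6,-0.083,0.178,0.002,0,0.2,-5.6,-0.083,0.178,0.002,0,0.2,-5.6,-0.083,0.178,0.002,0,0.2,-5.6,-0.083,0.178,0.002,0,0.2,-5.6]

```text
time_s: 13.48
position: [0.4397, -0.2525, 0.1502]
eef_rot: [0.989, 0.148, -0.0, 0.001]
contact_force: [0.1, -0.3, -0.9]
grip_width: 0.0303
```

```bash
python3 - <<'E'
from h import *
c=snap("wrist","w10");st()
E
```

```text
t 13.53 pos [ 0.4398 -0.2532  0.1502] yaw 17.01 tilt 0.12 F [ 0.4 -0.2 -1.3] w 0.0302 q1,q7 [-0.09  1.04]
```

View pics/w10.png

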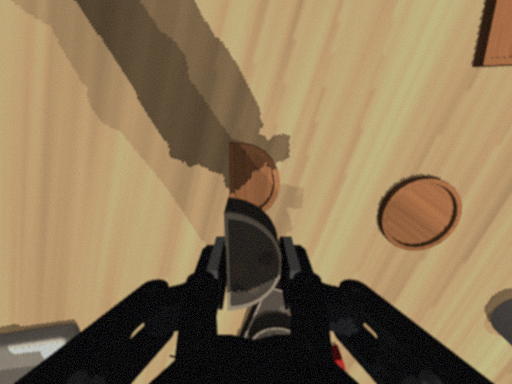

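```bash
python3 - <<'E'
from h import *
c=load("w10")
cv2.imwrite("pics/cw10.png",np.clip(cv2.resize(c["pixels"][125:315,210:300,::-1],None,fx=4,fy=4,interpolation=cv2.INTER_CUBIC).astype(float)*1.4,0,255).astype(np.uint8))
c9=load("w9")
E
```

```text
(no output)
```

View pics/cw10.png

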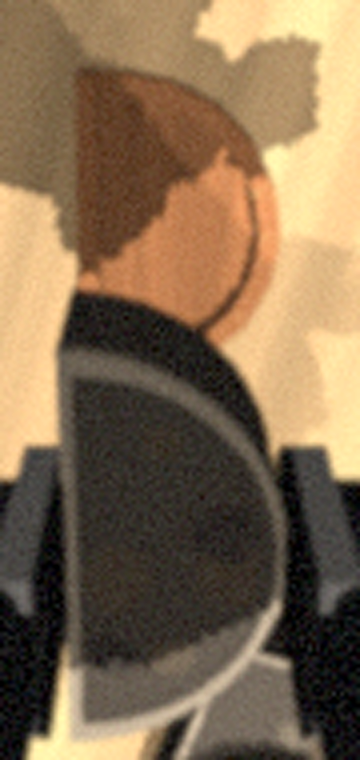

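```bash
python3 - <<'E'
from h import *
c=load("w10");p=np.array([.4398,-.2532,.1502]);M=R.from_quat(read_state()["eef_rot"]).as_matrix()
g=lambda L:np.array([(210+(x+.5)/4-.5,125+(y+.5)/4-.5) for x,y in L])
P=cast(c,g([(77,72),(80,285),(280,235)]),.013);print("tray tool-frame",((P-p)@M*1000).round(1));print(P*1000)
P=cast(c,g([(65,360),(283,545),(75,738)]),p[2]+.0165);print("half tool-frame",((P-p)@M*1000).round(1))
E
```

```text
tray tool-frame [[-26.5 -46.2 137.1]
 [-27.3  11.9 137.2]
 [ 27.3  -2.5 137.2]]
[[ 400.89973548 -217.02664085   13.        ]
 [ 417.11599685 -272.91807842   13.        ]
 [ 465.18199041 -243.1484921    13.        ]]
half tool-frame [[-15.3 -30.9 -16.5]
 [ 13.3  -3.8 -16.5]
 [-15.7  28.5 -16.4]]
```

Call:
jog_arm:
  moves: [0,0.002,-0.035,0,0,0,0,0.002,-0.07,0,0,0,0,0.002,-0.1,0,0,0,0,0.002,-0.12,0,0,0,0,0.002,-0.127,0,0,0,0,0.002,-0.127,0,0,0,0,0.002,-0.127,0,0,0]

```text
time_s: 14.12
position: [0.44, -0.2523, 0.0235]
eef_rot: [0.989, 0.147, -0.0, 0.001]
contact_force: [0.6, 0.2, -1.1]
grip_width: 0.0299
```

```bash
python3 - <<'E'
from h import *
c=snap("wrist","w11");st()
cv2.imwrite("pics/cw11.png",np.clip(cv2.resize(c["pixels"][160:320,200:310,::-1],None,fx=4,fy=4,interpolation=cv2.INTER_CUBIC).astype(float)*1.6,0,255).astype(np.uint8))
E
```

```text
t 14.17 pos [ 0.4405 -0.2523  0.0242] yaw 16.96 tilt 0.19 F [ 1.2 -0.4 -0.8] w 0.0302 q1,q7 [0.04 1.2 ]
```

View pics/cw11.png

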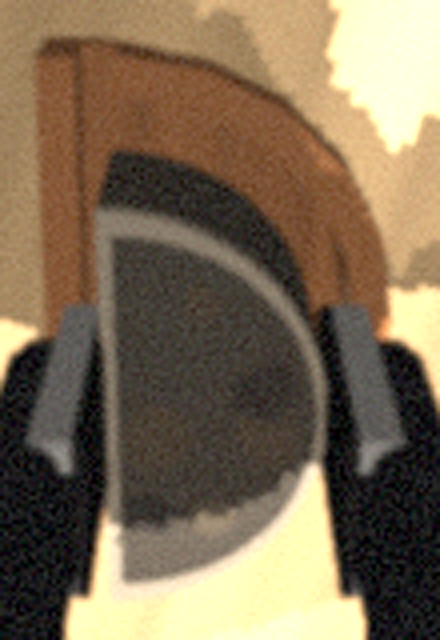

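```bash
python3 - <<'E'
from h import *
c=load("w11");s=read_state();p=s["position"];M=R.from_quat(s["eef_rot"]).as_matrix()
g=lambda L:np.array([(200+(x+.5)/4-.5,160+(y+.5)/4-.5) for x,y in L])
f=lambda L,z:print(((cast(c,g(L),z)-p)@M*1000).round(1))
f([(40,50),(47,300),(388,300),(80,250)],.013)
f([(110,155)],.0165);f([(98,210),(327,400),(115,595)],.0405)
E
```

```text
[[-27.4 -45.8  11. ]
 [-28.5  -5.1  11.1]
 [ 25.6  -5.   11.1]
 [-22.9 -13.7  11.1]]
[[-17.4 -30.7   7.6]]
[[-16.6 -31.8 -16.4]
 [ 13.2  -4.2 -16.3]
 [-16.3  28.2 -16.2]]
```

Call:
jog_arm:
  moves: [0,0.001,-0.004,0,0,0,0,0.001,-0.007,0,0,0,0,0.001,-0.0085,0,0,0,0,0.001,-0.0095,0,0,0,0,0.001,-0.0095,0,0,0]

```text
time_s: 14.58
position: [0.4408, -0.2512, 0.015]
eef_rot: [0.989, 0.148, 0.001, 0.002]
contact_force: [-0.1, 0.2, 2.6]
grip_width: 0.0301
```

```bash
python3 - <<'E'
from h import *
st()
E
```

```text
t 14.58 pos [ 0.4408 -0.2512  0.015 ] yaw 16.97 tilt 0.2 F [-0.1  0.2  2.6] w 0.0301 q1,q7 [0.05 1.21]
```

Call:
jog_arm:
  moves: [0,0,-0.0008,0,0,0,0,0,-0.0008,0,0,0]

```text
time_s: 14.75
position: [0.4408, -0.2512, 0.015]
eef_rot: [0.989, 0.147, 0.001, 0.001]
contact_force: [-2.6, 1.3, 12.6]
grip_width: 0.0298
```

Call:
jog_arm:
  moves: [0,0,0,0,0,0,0,0,0,0,0,0,0,0,0,0,0,0,0,0,0,0,0,0,0,0,0,0,0,0,0,0,0.01,0,0,0,0,0,0.04,0,0,0,0,0,0.08,0,0,0,0,0,0.12,0,0,0,0,0,0.12,0,0,0]
  jaw: 0.75

```text
time_s: 15.58
position: [0.4435, -0.2538, 0.1417]
eef_rot: [0.989, 0.147, 0.005, 0.004]
contact_force: [1.5, -1.4, -0.0]
grip_width: 0.0642
```

```bash
python3 - <<'E'
from h import *
c=snap("wrist","w12");go(.520,-.431,.13,0);crop(c,"cw12",180,130,150,140,4)
E
```

```text
t 15.63 pos [ 0.443  -0.2526  0.1391] yaw 16.95 tilt 0.6 F [-0.6 -0.4 -0.4] w 0.0641 q1,q7 [-0.09  1.06]
shift [ 0.077  -0.1784 -0.0091] turn [  0.3   0.5 -16.9] rows 4.6646567224193385 2.3684044340254697
```

View pics/cw12.png

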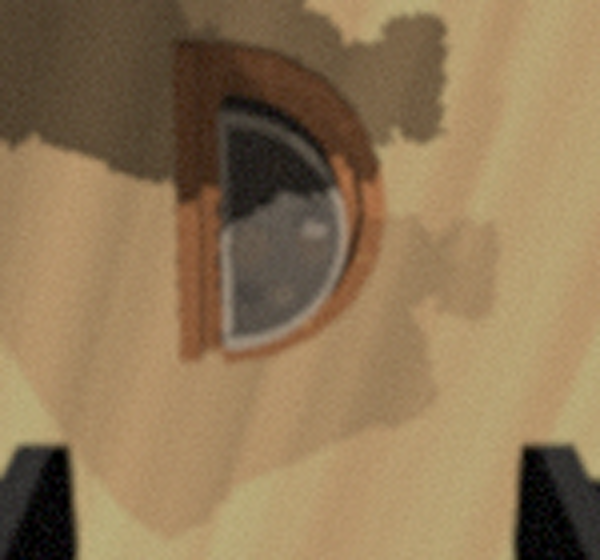

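The half-moon is inside its rim, flat side to flat side. Now the disc: it needs the jaws fully open, and I check its centre again from above.

Call:
jog_arm:
  moves: [0.077,-0.178,0.03,0.3,0.5,-17,0.077,-0.178,0.03,0.3,0.5,-17,0.077,-0.178,0.03,0.3,0.5,-17,0.077,-0.178,0.03,0.3,0.5,-17,0.077,-0.178,0.03,0.3,0.5,-17,0.077,-0.178,0.03,0.3,0.5,-17,0.077,-0.178,0.03,0.3,0.5,-17,0.077,-0.178,0.03,0.3,0.5,-17]
  jaw: 1.0

```text
time_s: 16.3
position: [0.5193, -0.43, 0.1682]
eef_rot: [1.0, -0.001, -0.001, -0.0]
contact_force: [-0.3, 0.7, -1.6]
grip_width: 0.0856
```

```bash
python3 - <<'E'
from h import *
c=snap("wrist","w13");go(.520,-.431,.025,0);crop(c,"cw13",170,90,160,150,5)
E
```

```text
t 16.35 pos [ 0.5195 -0.4293  0.1684] yaw -0.03 tilt 0.11 F [0.4 0.8 0.5] w 0.0855 q1,q7 [0.18 1.  ]
shift [ 0.0005 -0.0017 -0.1434] turn [-0.1 -0.1  0. ] rows 3.4381807068853414 0.015689019403786038
```

View pics/cw13.png

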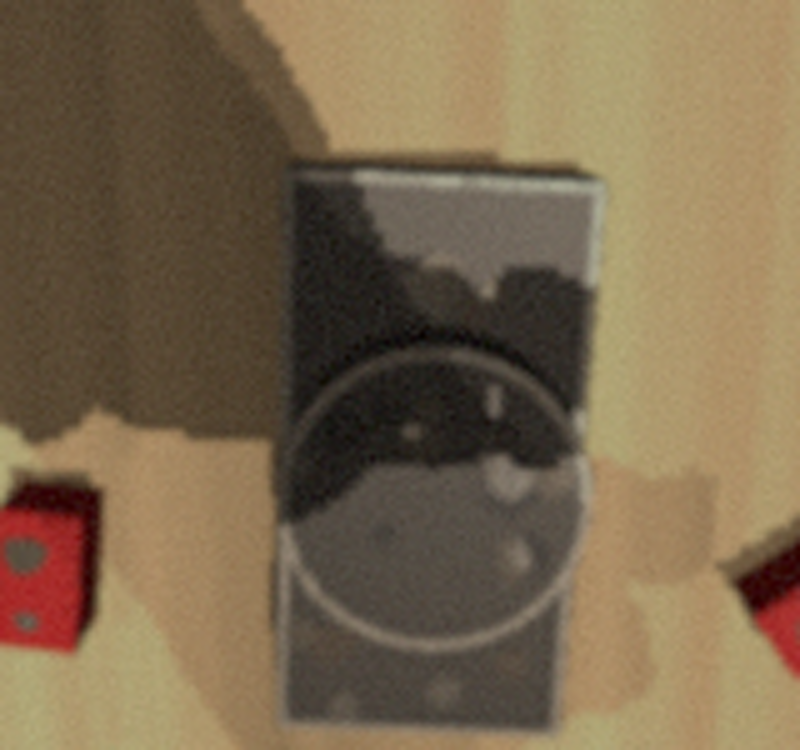

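```bash
python3 - <<'E'
from h import *
c=load("w13")
g=lambda L:np.array([(170+(x+.5)/5-.5,90+(y+.5)/5-.5) for x,y in L])
P=cast(c,g([(284,500),(589,500),(437,344),(437,653),(325,395),(545,395),(330,610),(545,610)]),.048)[:,:2]
A=np.c_[2*P,np.ones(len(P))];x=np.linalg.lstsq(A,(P**2).sum(1),rcond=None)[0];print("disc",x[:2],np.sqrt(x[2]+x[0]**2+x[1]**2))
P=cast(c,g([(286,173),(604,181),(554,730),(284,722)]),.024)[:,:2]*1000;print(P,P.mean(0),np.linalg.norm(P-np.roll(P,-1,0),axis=1))
for a,b in((0,3),(1,2)):
  e=P[b]-P[a];print(np.degrees(np.arctan2(e[0],-e[1])))
print("red",cast(c,g([(95,560),(730,570)]),.012)*1000)
E
```

```text
disc [ 0.52116866 -0.43158116] 0.03230418118671181
[[ 490.07754406 -366.8233078 ]
 [ 556.05064524 -368.52128972]
 [ 549.59150077 -495.40789555]
 [ 485.39679481 -493.24903302]] [ 520.27912122 -431.00038152] [ 65.99494846 127.05090038  64.23099688 126.5123449 ]
-2.1203337969256366
-2.9141180539977523
red [[ 440.60667264 -456.6318951    12.        ]
 [ 591.44096298 -459.29883566   12.        ]]
```

Call:
jog_arm:
  moves: [0.001,-0.002,-0.04,0,0,0,0.001,-0.002,-0.08,0,0,0,0.001,-0.002,-0.11,0,0,0,0.001,-0.002,-0.13,0,0,0,0.001,-0.002,-0.1425,0,0,0,0.001,-0.002,-0.1425,0,0,0,0.001,-0.002,-0.1425,0,0,0]

```text
time_s: 16.93
position: [0.5206, -0.4307, 0.0263]
eef_rot: [1.0, 0.0, -0.001, -0.001]
contact_force: [-0.4, -1.0, 0.4]
grip_width: 0.0855
```

Call:
jog_arm:
  moves: [0,0,0,0,0,0,0,0,0,0,0,0,0,0,0,0,0,0,0,0,0,0,0,0,0,0,0,0,0,0,0,0,0,0,0,0]
  jaw: 0.0
  grip_force: 60

```text
time_s: 17.43
position: [0.5217, -0.4314, 0.0289]
eef_rot: [1.0, 0.0, 0.001, 0.0]
contact_force: [-1.6, 1.8, 7.3]
grip_width: 0.0636
```

```bash
python3 - <<'E'
from h import *
st()
E
```

```text
t 17.43 pos [ 0.5217 -0.4314  0.0289] yaw 0.02 tilt 0.07 F [-1.6  1.8  7.3] w 0.0636 q1,q7 [0.24 1.08]
```

Call:
jog_arm:
  moves: [0,0,0.004,0,0,0,0,0,0.008,0,0,0,0,0,0.012,0,0,0,0,0,0.012,0,0,0]

```text
time_s: 17.77
position: [0.5221, -0.4319, 0.0423]
eef_rot: [1.0, 0.0, 0.001, 0.001]
contact_force: [0.1, -0.2, -3.3]
grip_width: 0.0633
```

```bash
python3 - <<'E'
from h import *
st();c=snap("wrist","w14");crop(c,"cw14",150,120,210,220,3)
E
```

```text
t 17.77 pos [ 0.5221 -0.4319  0.0423] yaw 0.02 tilt 0.16 F [ 0.1 -0.2 -3.3] w 0.0633 q1,q7 [0.24 1.08]
```

View pics/cw14.png

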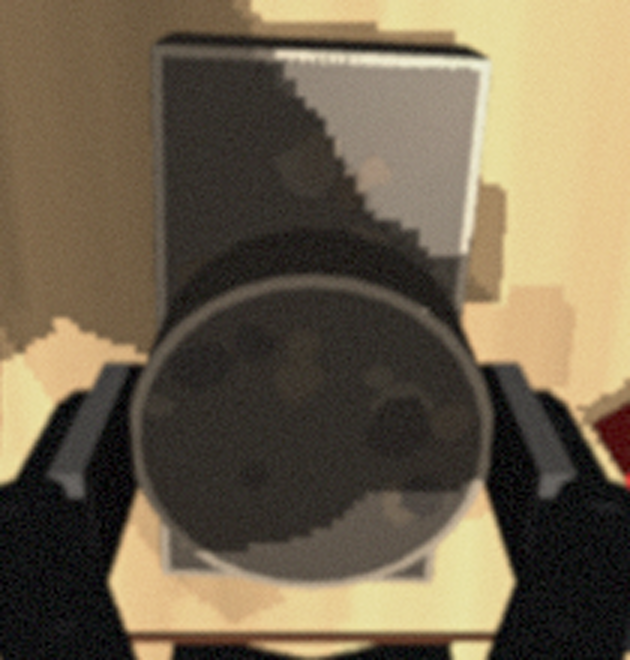

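Call:
jog_arm:
  moves: [0,0,0.03,0,0,0,0,0,0.07,0,0,0,0.06,0.1,0.1,0,0,0,0.111,0.197,0.1,0,0,0,0.111,0.197,0.1,0,0,0,0.111,0.197,0.1,0,0,0,0.111,0.197,0.1,0,0,0,0.111,0.197,0.1,0,0,0,0.111,0.197,0.1,0,0,0,0.111,0.197,0.1,0,0,0]

```text
time_s: 18.65
position: [0.6338, -0.2325, 0.1412]
eef_rot: [1.0, 0.002, 0.001, 0.0]
contact_force: [-0.4, -0.7, -2.1]
grip_width: 0.0633
```

```bash
python3 - <<'E'
from h import *
st();c=snap("wrist","w15");cv2.imwrite("pics/cw15.png",np.clip(cv2.resize(c["pixels"][110:330,160:350,::-1],None,fx=3.5,fy=3.5-.8,interpolation=cv2.INTER_CUBIC).astype(float)*1.3,0,255).astype(np.uint8))
E
```

```text
t 18.65 pos [ 0.6338 -0.2325  0.1412] yaw 0.24 tilt 0.1 F [-0.4 -0.7 -2.1] w 0.0633 q1,q7 [-0.15  0.69]
```

View pics/w15.png

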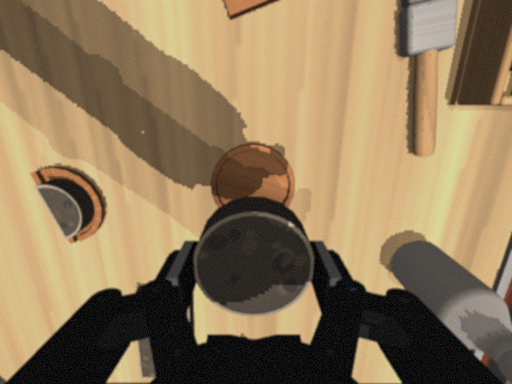

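```bash
python3 - <<'E'
from h import *
c=load("w15");s=read_state();p=s["position"]
img=cv2.resize(c["pixels"],None,fx=4,fy=4,interpolation=cv2.INTER_CUBIC)
h=cv2.cvtColor(img,cv2.COLOR_RGB2HSV).astype(int)
m=((h[:,:,0]<16)&(h[:,:,1]>135)).astype(np.uint8)
m[:135*4]=0;m[200*4:]=0;m[:,:205*4]=0;m[:,300*4:]=0
m=cv2.morphologyEx(m,cv2.MORPH_OPEN,np.ones((7,7)))
cv2.imwrite("pics/m15.png",m[500:900,780:1240]*255)
ys=np.arange(150*4,198*4,4);E=[]
for y in ys:
    xs=np.where(m[y])[0]
    if len(xs)>20:E+= [(xs[0],y),(xs[-1],y)]
E=(np.array(E)+.5)/4-.5
P=cast(c,E,.013)[:,:2]
def fit(P):
    A=np.c_[2*P,np.ones(len(P))];x=np.linalg.lstsq(A,(P**2).sum(1),rcond=None)[0];r=np.sqrt(x[2]+x[0]**2+x[1]**2);return x[:2],r,np.abs(np.linalg.norm(P-x[:2],axis=1)-r)
x,r,e=fit(P);k=e<.003;x,r,e=fit(P[k]);print("tray",x,r,k.sum(),len(k))
# disc top outline: hand points in w15 
D=np.array([(195,255),(313,255),(253,211),(253,314),(212,225),(296,225),(212,298),(296,297)])
x,r,e=fit(cast(c,D,p[2]-.005+.024)[:,:2]);print("disc",x,r,e.max(),"tcp",p)
E
```

```text
tray [ 0.63163426 -0.23123781] 0.04312604711204548 96 96
disc [ 0.63248947 -0.23100707] 0.03161666183409962 0.0005179719368994667 tcp [ 0.63267673 -0.23467849  0.14139807]
```

View pics/m15.png

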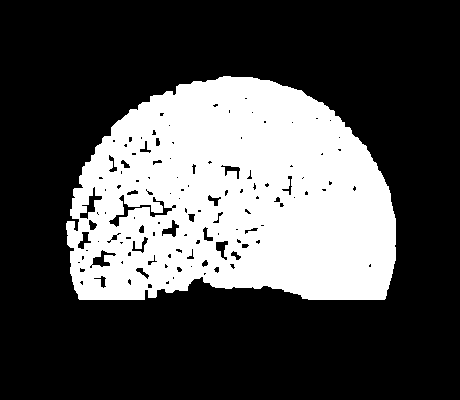

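Call:
jog_arm:
  moves: [0,0,-0.035,0,0,0,0,0,-0.07,0,0,0,0,0,-0.1,0,0,0,0,0,-0.115,0,0,0,0,0,-0.118,0,0,0,0,0,-0.118,0,0,0,0,0,-0.118,0,0,0]

```text
time_s: 19.28
position: [0.6333, -0.2362, 0.025]
eef_rot: [1.0, -0.0, 0.002, 0.001]
contact_force: [0.3, -0.6, -1.9]
grip_width: 0.0635
```

```bash
python3 - <<'E'
from h import *
st();c=snap("wrist","w16");cv2.imwrite("pics/cw16.png",np.clip(cv2.resize(c["pixels"][130:330,160:350,::-1],None,fx=3,fy=3,interpolation=cv2.INTER_CUBIC).astype(float)*1.5,0,255).astype(np.uint8))
E
```

```text
t 19.28 pos [ 0.6333 -0.2362  0.025 ] yaw -0.0 tilt 0.24 F [ 0.3 -0.6 -1.9] w 0.0635 q1,q7 [-0.1   0.76]
```

View pics/cw16.png

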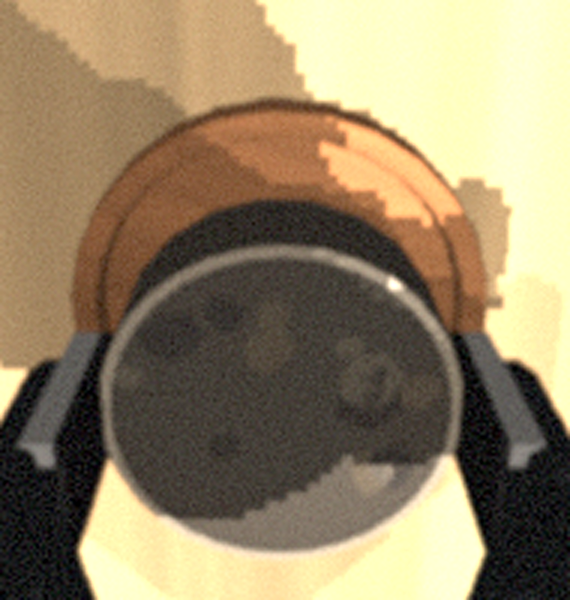

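```bash
python3 - <<'E'
from h import *
c=load("w16");p=read_state()["position"]
g=lambda L:np.array([(160+(x+.5)/3-.5,130+(y+.5)/3-.5) for x,y in L])
print("tcp",p)
print("rim far",cast(c,g([(280,108),(73,300),(487,300)]),.013)*1000)
for dz in(.005,.010):
  print(dz,"disc bot far",cast(c,g([(281,202)]),p[2]-dz)*1000,"top far, near, l, r",(cast(c,g([(281,245),(281,553),(101,390),(463,390)]),p[2]-dz+.024)*1000).round(1).tolist())
E
```

```text
tcp [ 0.63371669 -0.23599715  0.02545971]
rim far [[ 631.633358   -187.4739286    13.        ]
 [ 587.75305403 -228.88388255   13.        ]
 [ 675.54785378 -229.05959758   13.        ]]
0.005 disc bot far [[ 631.79850428 -204.31476836   20.4597114 ]] top far, near, l, r [[631.7, -203.4, 44.5], [631.7, -266.7, 44.5], [600.1, -230.8, 44.5], [663.7, -231.0, 44.5]]
0.01 disc bot far [[ 631.81514274 -206.07475145   15.4597114 ]] top far, near, l, r [[631.7, -205.4, 39.5], [631.7, -271.3, 39.5], [598.8, -234.0, 39.5], [665.1, -234.2, 39.5]]
```

Call:
jog_arm:
  moves: [0,0.002,0,0,0,0,0,0.004,-0.002,0,0,0,0,0.004,-0.005,0,0,0,0,0.004,-0.007,0,0,0,0,0.004,-0.007,0,0,0,0,0.004,-0.007,0,0,0]

```text
time_s: 19.83
position: [0.6336, -0.2319, 0.0182]
eef_rot: [1.0, 0.0, 0.002, 0.001]
contact_force: [-0.1, -0.7, -2.3]
grip_width: 0.0641
```

```bash
python3 - <<'E'
from h import *
st()
E
```

```text
t 19.83 pos [ 0.6336 -0.2319  0.0182] yaw 0.02 tilt 0.26 F [-0.1 -0.7 -2.3] w 0.0641 q1,q7 [-0.1   0.76]
```

Call:
jog_arm:
  moves: [0,0,-0.001,0,0,0,0,0,-0.002,0,0,0,0,0,-0.003,0,0,0,0,0,-0.003,0,0,0]

```text
time_s: 20.17
position: [0.6334, -0.2319, 0.015]
eef_rot: [1.0, 0.0, 0.002, 0.001]
contact_force: [0.6, -1.1, -2.1]
grip_width: 0.0639
```

```bash
python3 - <<'E'
from h import *
st();c=snap("wrist","w17");cv2.imwrite("pics/cw17.png",np.clip(cv2.resize(c["pixels"][130:330,160:350,::-1],None,fx=3,fy=3,interpolation=cv2.INTER_CUBIC).astype(float)*1.5,0,255).astype(np.uint8))
E
```

```text
t 20.17 pos [ 0.6334 -0.2319  0.015 ] yaw 0.02 tilt 0.24 F [ 0.6 -1.1 -2.1] w 0.0639 q1,q7 [-0.1   0.76]
```

View pics/cw17.png

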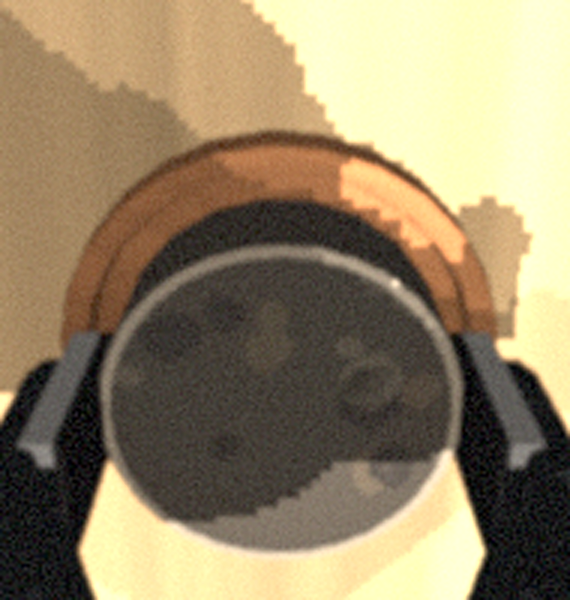

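```bash
python3 - <<'E'
from h import *
c=load("w17");p=read_state()["position"]
g=lambda L:np.array([(160+(x+.5)/3-.5,130+(y+.5)/3-.5) for x,y in L])
print("rim far",cast(c,g([(280,137),(62,315),(497,315)]),.013)*1000)
for dz in(.005,.008):
  print(dz,"disc bot far",cast(c,g([(281,202)]),p[2]-dz)*1000,"top far, near, l, r",(cast(c,g([(281,245),(281,553),(101,390),(463,390)]),p[2]-dz+.024)*1000).round(1).tolist())
E
```

```text
rim far [[ 631.6750743  -186.33562684   13.        ]
 [ 588.21392617 -222.89748382   13.        ]
 [ 675.01615112 -223.04508239   13.        ]]
0.005 disc bot far [[ 631.87241144 -200.10199827   10.06336222]] top far, near, l, r [[631.8, -199.2, 34.1], [631.8, -262.6, 34.1], [600.1, -226.7, 34.1], [663.9, -226.9, 34.1]]
0.008 disc bot far [[ 631.88315432 -201.1575454     7.06336222]] top far, near, l, r [[631.8, -200.4, 31.1], [631.8, -265.4, 31.1], [599.3, -228.6, 31.1], [664.7, -228.8, 31.1]]
```

Call:
jog_arm:
  moves: [0,0,-0.001,0,0,0,0,0,-0.002,0,0,0,0,0,-0.003,0,0,0,0,0,-0.003,0,0,0]

```text
time_s: 20.55
position: [0.6333, -0.2318, 0.0118]
eef_rot: [1.0, 0.0, 0.001, 0.001]
contact_force: [0.0, 0.5, -1.9]
grip_width: 0.0635
```

```bash
python3 - <<'E'
from h import *
st()
E
```

```text
t 20.55 pos [ 0.6333 -0.2318  0.0118] yaw 0.02 tilt 0.22 F [ 0.   0.5 -1.9] w 0.0635 q1,q7 [-0.1   0.77]
```

Call:
jog_arm:
  moves: [0,0,-0.001,0,0,0,0,0,-0.0015,0,0,0,0,0,-0.0015,0,0,0]

```text
time_s: 20.8
position: [0.6334, -0.232, 0.011]
eef_rot: [1.0, 0.0, 0.002, 0.001]
contact_force: [-1.2, 1.3, 5.0]
grip_width: 0.0634
```

```bash
python3 - <<'E'
from h import *
st()
E
```

```text
t 20.8 pos [ 0.6334 -0.232   0.011 ] yaw 0.02 tilt 0.24 F [-1.2  1.3  5. ] w 0.0634 q1,q7 [-0.1   0.77]
```

Contact with the floor at the expected height, so release.

Call:
jog_arm:
  moves: [0,0,0,0,0,0,0,0,0,0,0,0,0,0,0,0,0,0,0,0,0,0,0,0,0,0,0,0,0,0,0,0,0.01,0,0,0,0,0,0.04,0,0,0,0,0,0.08,0,0,0,0,0,0.12,0,0,0,0,0,0.12,0,0,0]
  jaw: 1.0

```text
time_s: 21.63
position: [0.6369, -0.2348, 0.14]
eef_rot: [1.0, -0.0, 0.007, 0.003]
contact_force: [1.5, -1.6, 0.6]
grip_width: 0.0855
```

```bash
python3 - <<'E'
from h import *
c=snap("wrist","w18");go(.5203,-.431,.16,-2.3);crop(c,"cw18",180,110,150,140,4)
E
```

```text
t 21.68 pos [ 0.6358 -0.2338  0.1367] yaw -0.01 tilt 0.72 F [-0.4  0.9  0.3] w 0.0858 q1,q7 [-0.16  0.69]
shift [-0.1155 -0.1972  0.0233] turn [ 0.3  0.6 -2.3] rows 5.5091088830293735 0.3353689257354411
```

View pics/cw18.png

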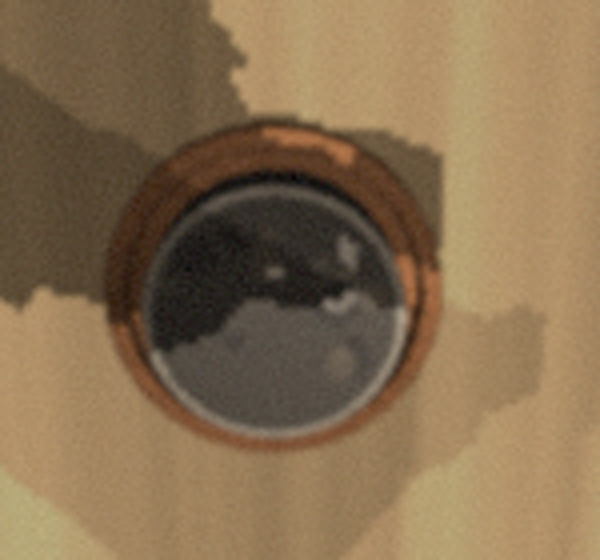

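The disc is seated inside its rim. Now the slab.

Call:
jog_arm:
  moves: [-0.1155,-0.197,0.023,0.3,0.6,-2.3,-0.1155,-0.197,0.023,0.3,0.6,-2.3,-0.1155,-0.197,0.023,0.3,0.6,-2.3,-0.1155,-0.197,0.023,0.3,0.6,-2.3,-0.1155,-0.197,0.023,0.3,0.6,-2.3,-0.1155,-0.197,0.023,0.3,0.6,-2.3,-0.1155,-0.197,0.023,0.3,0.6,-2.3,-0.1155,-0.197,0.023,0.3,0.6,-2.3,-0.1155,-0.197,0.023,0.3,0.6,-2.3]

```text
time_s: 22.43
position: [0.5209, -0.4297, 0.1592]
eef_rot: [1.0, -0.02, 0.0, -0.001]
contact_force: [0.7, 0.0, 0.7]
grip_width: 0.0856
```

```bash
python3 - <<'E'
from h import *
c=snap("wrist","w19");go(.5203,-.431,.002,-2.3);crop(c,"cw19",170,90,160,150,5)
E
```

```text
t 22.48 pos [ 0.5214 -0.429   0.1591] yaw -2.19 tilt 0.09 F [ 0.   0.5 -0.6] w 0.0851 q1,q7 [0.18 0.97]
shift [-0.0011 -0.002  -0.1571] turn [-0.1  0.  -0.1] rows 3.7683026710105687 0.01985759484009215
```

View pics/cw19.png

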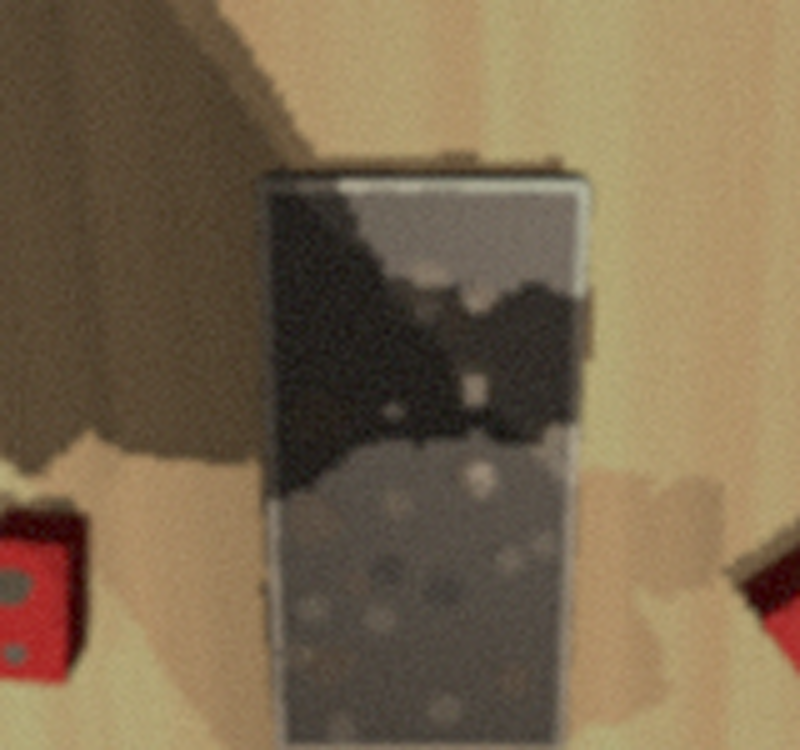

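```bash
python3 - <<'E'
from h import *
c=load("w19");p=read_state()["position"];M=R.from_quat(read_state()["eef_rot"]).as_matrix()
g=lambda L:np.array([(170+(x+.5)/5-.5,90+(y+.5)/5-.5) for x,y in L])
P=cast(c,g([(262,180),(588,180),(283,720),(566,720)]),.024);print((P*1000).round(1));print(((P-p)@M*1000).round(1))
E
```

```text
[[ 490.5 -366.    24. ]
 [ 556.  -368.6   24. ]
 [ 486.  -486.4   24. ]
 [ 551.  -489.1   24. ]]
[[-33.4 -61.6 135.2]
 [ 32.2 -61.5 135.2]
 [-33.3  58.9 135. ]
 [ 31.8  59.1 135.1]]
```

Call:
jog_arm:
  moves: [-0.0008,-0.0025,-0.04,0,0,0,-0.0008,-0.0025,-0.08,0,0,0,-0.0008,-0.0025,-0.115,0,0,0,-0.0008,-0.0025,-0.14,0,0,0,-0.0008,-0.0025,-0.155,0,0,0,-0.0008,-0.0025,-0.157,0,0,0,-0.0008,-0.0025,-0.157,0,0,0,-0.0008,-0.0025,-0.157,0,0,0]

```text
time_s: 23.15
position: [0.5217, -0.432, 0.0037]
eef_rot: [1.0, -0.019, 0.001, 0.0]
contact_force: [0.7, -0.8, 0.1]
grip_width: 0.0853
```

```bash
python3 - <<'E'
from h import *
st()
E
```

```text
t 23.15 pos [ 0.5217 -0.432   0.0037] yaw -2.15 tilt 0.14 F [ 0.7 -0.8  0.1] w 0.0853 q1,q7 [0.25 1.07]
```

Call:
jog_arm:
  moves: [0,0,0,0,0,0,0,0,0,0,0,0,0,0,0,0,0,0,0,0,0,0,0,0,0,0,0,0,0,0,0,0,0,0,0,0]
  jaw: 0.0
  grip_force: 100

```text
time_s: 23.65
position: [0.5229, -0.4331, 0.0068]
eef_rot: [1.0, -0.019, 0.003, 0.001]
contact_force: [-2.1, 2.1, 13.6]
grip_width: 0.0651
```

```bash
python3 - <<'E'
from h import *
st()
E
```

```text
t 23.65 pos [ 0.5229 -0.4331  0.0068] yaw -2.14 tilt 0.34 F [-2.1  2.1 13.6] w 0.0651 q1,q7 [0.25 1.07]
```

Call:
jog_arm:
  moves: [0,0,0.003,0,0,0,0,0,0.006,0,0,0,0,0,0.01,0,0,0,0,0,0.014,0,0,0,0,0,0.014,0,0,0]

```text
time_s: 24.07
position: [0.5232, -0.4333, 0.0216]
eef_rot: [1.0, -0.019, 0.003, 0.001]
contact_force: [0.0, -1.0, -4.8]
grip_width: 0.065
```

```bash
python3 - <<'E'
from h import *
st();c=snap("wrist","w20");cc=snap("scene","s20");crop(cc,"cs20",60,190,200,190,4)
E
```

```text
t 24.07 pos [ 0.5232 -0.4333  0.0216] yaw -2.14 tilt 0.39 F [ 0.  -1.  -4.8] w 0.065 q1,q7 [0.24 1.06]
```

View pics/w20.png

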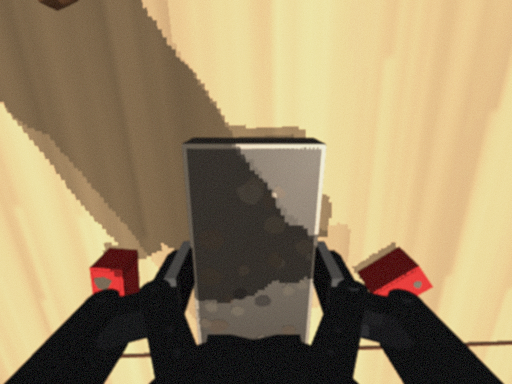

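View pics/cs20.png

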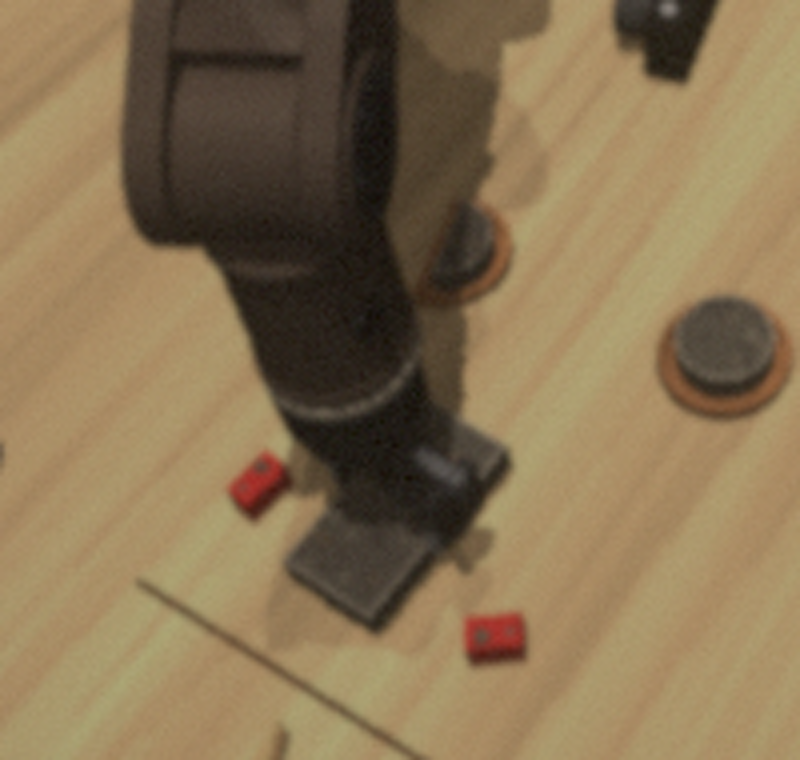

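Call:
jog_arm:
  moves: [0,0,0.015,0,0,0,0,0,0.035,0,0,0,0,0,0.06,0,0,0,0,0,0.085,0,0,0,0,0,0.105,0,0,0,0,0,0.11,0,0,0,0,0,0.11,0,0,0]

```text
time_s: 24.75
position: [0.5235, -0.4339, 0.133]
eef_rot: [1.0, -0.019, 0.004, 0.002]
contact_force: [-0.2, -0.7, -4.8]
grip_width: 0.0648
```

```bash
python3 - <<'E'
from h import *
go(.630,.010,.13,19.5)
E
```

```text
t 24.75 pos [ 0.5235 -0.4339  0.133 ] yaw -2.15 tilt 0.53 F [-0.2 -0.7 -4.8] w 0.0648 q1,q7 [0.19 0.99]
shift [ 0.1065  0.4439 -0.003 ] turn [ 0.1  0.5 21.6] rows 10.946687808249829 3.0242336589779755
```

Call:
jog_arm:
  moves: [0.002,0.01,0,0,0,0.5,0.007,0.03,0,0,0.1,1.5,0.014,0.06,0,0,0.1,3,0.021,0.09,0,0,0.2,4.5,0.029,0.12,0,0,0.2,6,0.036,0.15,0,0,0.2,7.5,0.043,0.18,0,0,0.2,9,0.05,0.21,0,0,0.3,10.5,0.058,0.24,0,0,0.3,12,0.065,0.27,0,0,0.3,13.5,0.072,0.3,0,0,0.4,15,0.079,0.33,0,0,0.4,16.5,0.086,0.36,0,0,0.5,18,0.094,0.39,0,0,0.5,19.5,0.1,0.415,0,0,0.5,20.5,0.104,0.433,0,0,0.5,21.2,0.1065,0.444,0,0,0.5,21.6,0.1065,0.444,0,0,0.5,21.6,0.1065,0.444,0,0,0.5,21.6]

```text
time_s: 26.33
position: [0.6294, 0.0095, 0.1324]
eef_rot: [0.986, 0.169, -0.0, 0.002]
contact_force: [-0.2, -1.3, -5.4]
grip_width: 0.0651
```

```bash
python3 - <<'E'
from h import *
st();c=snap("wrist","w21")
E
```

```text
t 26.33 pos [0.6294 0.0095 0.1324] yaw 19.45 tilt 0.18 F [-0.2 -1.3 -5.4] w 0.0651 q1,q7 [-0.52  0.61]
```

View pics/w21.png

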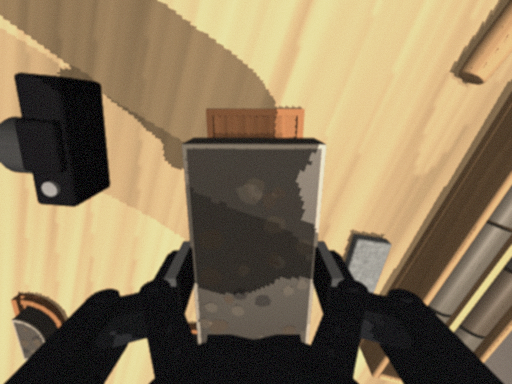

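```bash
python3 - <<'E'
from h import *
c=load("w21");s=read_state();p=s["position"];M=R.from_quat(s["eef_rot"]).as_matrix()
cv2.imwrite("pics/cw21.png",np.clip(cv2.resize(c["pixels"][95:165,170:340,::-1],None,fx=4.5,fy=4.5,interpolation=cv2.INTER_CUBIC).astype(float)*1.4,0,255).astype(np.uint8))
f=lambda L,z:print(((cast(c,L,z)-p)@M*1000).round(1).tolist())
f([(207,108.5),(304,108.5),(208,135),(303,135)],.013)
for dz in (.007,.010): f([(184,143),(325.5,143),(199,340),(310,340)],p[2]-dz+.024)
E
```

```text
[[-44.1, -80.6, 119.5], [46.0, -80.8, 119.4], [-44.4, -56.5, 119.6], [46.6, -56.6, 119.5]]
[[-33.1, -67.6, -17.2], [32.2, -67.8, -17.3], [-33.7, 50.4, -16.8], [33.4, 50.3, -16.9]]
[[-33.8, -67.2, -14.2], [33.1, -67.4, -14.3], [-34.5, 53.7, -13.8], [34.2, 53.5, -13.9]]
```

View pics/cw21.png

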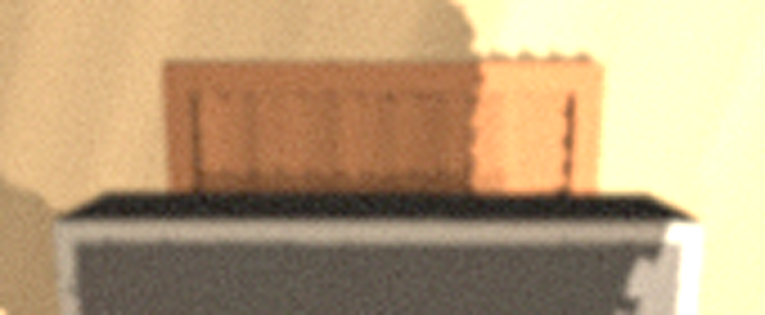

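Call:
jog_arm:
  moves: [0.0008,0.0015,-0.02,0,0,0,0.0008,0.0015,-0.045,0,0,0,0.0008,0.0015,-0.07,0,0,0,0.0008,0.0015,-0.09,0,0,0,0.0008,0.0015,-0.102,0,0,0,0.0008,0.0015,-0.104,0,0,0,0.0008,0.0015,-0.104,0,0,0]

```text
time_s: 26.97
position: [0.6299, 0.0082, 0.0286]
eef_rot: [0.986, 0.167, -0.001, 0.002]
contact_force: [-0.5, -0.0, -5.2]
grip_width: 0.0649
```

```bash
python3 - <<'E'
from h import *
st();c=snap("wrist","w22");cv2.imwrite("pics/cw22.png",np.clip(cv2.resize(c["pixels"][70:270,150:360,::-1],None,fx=3,fy=3,interpolation=cv2.INTER_CUBIC).astype(float)*1.5,0,255).astype(np.uint8))
E
```

```text
t 26.97 pos [0.6299 0.0082 0.0286] yaw 19.24 tilt 0.26 F [-0.5 -0.  -5.2] w 0.0649 q1,q7 [-0.46  0.68]
```

View pics/cw22.png

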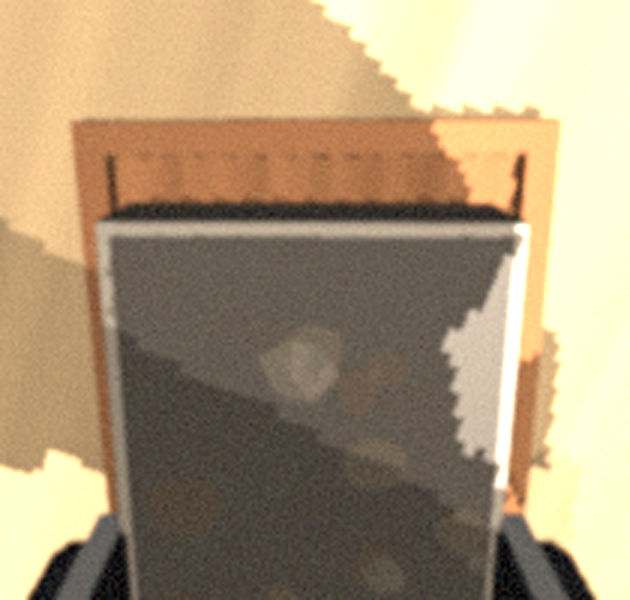

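```bash
python3 - <<'E'
from h import *
c=load("w22");s=read_state();p=s["position"];M=R.from_quat(s["eef_rot"]).as_matrix()
g=lambda L:np.array([(150+(x+.5)/3-.5,70+(y+.5)/3-.5) for x,y in L])
f=lambda L,z:print(((cast(c,g(L),z)-p)@M*1000).round(1).tolist())
f([(72,120),(559,121),(102,440),(543,340)],.013)
f([(97,225),(527,225),(120,480),(503,480)],p[2]-.007+.024)
f([(112,204),(515,204)],p[2]-.007)
E
```

```text
[[-46.9, -80.5, 16.2], [44.1, -80.3, 16.1], [-46.8, -15.4, 16.5], [45.1, -37.6, 16.3]]
[[-35.0, -65.8, -17.3], [30.9, -65.8, -17.3], [-34.8, -22.5, -17.1], [30.6, -22.5, -17.1]]
[[-38.3, -66.1, 6.7], [34.8, -66.1, 6.7]]
```

Call:
jog_arm:
  moves: [0,0.0025,-0.001,0,0,0.2,0,0.0025,-0.005,0,0,0.2,0,0.0025,-0.009,0,0,0.2,0,0.0025,-0.012,0,0,0.2,0,0.0025,-0.0125,0,0,0.2,0,0.0025,-0.0125,0,0,0.2]

```text
time_s: 27.52
position: [0.6304, 0.0111, 0.0167]
eef_rot: [0.986, 0.169, -0.0, 0.002]
contact_force: [-0.5, 0.2, -4.9]
grip_width: 0.0651
```

```bash
python3 - <<'E'
from h import *
st()
E
```

```text
t 27.52 pos [0.6304 0.0111 0.0167] yaw 19.47 tilt 0.24 F [-0.5  0.2 -4.9] w 0.0651 q1,q7 [-0.45  0.69]
```

Call:
jog_arm:
  moves: [0,0,-0.0008,0,0,0,0,0,-0.0016,0,0,0,0,0,-0.0025,0,0,0,0,0,-0.0025,0,0,0]

```text
time_s: 27.85
position: [0.6304, 0.0111, 0.0141]
eef_rot: [0.986, 0.169, -0.0, 0.002]
contact_force: [-0.4, 0.9, -5.4]
grip_width: 0.0645
```

```bash
python3 - <<'E'
from h import *
st()
E
```

```text
t 27.85 pos [0.6304 0.0111 0.0141] yaw 19.47 tilt 0.24 F [-0.4  0.9 -5.4] w 0.0645 q1,q7 [-0.45  0.69]
```

Call:
jog_arm:
  moves: [0,0,-0.0008,0,0,0,0,0,-0.0016,0,0,0,0,0,-0.002,0,0,0,0,0,-0.002,0,0,0]

```text
time_s: 28.18
position: [0.6305, 0.011, 0.013]
eef_rot: [0.986, 0.169, -0.0, 0.002]
contact_force: [-4.6, 1.2, 7.5]
grip_width: 0.0653
```

```bash
python3 - <<'E'
from h import *
st();c=snap("wrist","w23");cv2.imwrite("pics/cw23.png",np.clip(cv2.resize(c["pixels"][70:270,150:360,::-1],None,fx=3,fy=3,interpolation=cv2.INTER_CUBIC).astype(float)*1.5,0,255).astype(np.uint8))
E
```

```text
t 28.18 pos [0.6305 0.011  0.013 ] yaw 19.46 tilt 0.21 F [-4.6  1.2  7.5] w 0.0653 q1,q7 [-0.45  0.69]
```

View pics/cw23.png

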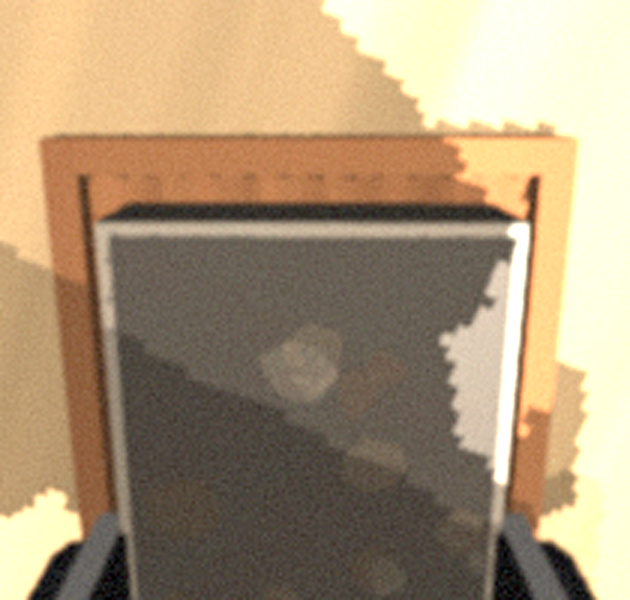

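Floor contact (+7.5 N) at the predicted height, with the slab inside the rim. Release and retreat.

Call:
jog_arm:
  moves: [0,0,0,0,0,0,0,0,0,0,0,0,0,0,0,0,0,0,0,0,0,0,0,0,0,0,0,0,0,0,0,0,0.01,0,0,0,0,0,0.04,0,0,0,0,0,0.08,0,0,0,0,0,0.12,0,0,0,0,0,0.16,0,0,0,0,0,0.2,0,0,0,0,0,0.2,0,0,0,0,0,0.2,0,0,0]
  jaw: 1.0

```text
time_s: 29.32
position: [0.632, 0.0107, 0.2164]
eef_rot: [0.986, 0.169, 0.003, 0.002]
contact_force: [0.6, 0.9, -0.8]
grip_width: 0.0855
```

```bash
python3 - <<'E'
from h import *
st();c=snap("wrist","w24");t=snap("top","t24");s=snap("scene","s24");crop(t,"ct24",160,100,220,140,3);crop(s,"cs24",140,130,200,190,4)
E
```

```text
t 29.32 pos [0.632  0.0107 0.2164] yaw 19.45 tilt 0.39 F [ 0.6  0.9 -0.8] w 0.0855 q1,q7 [-0.55  0.56]
```

View pics/w24.png

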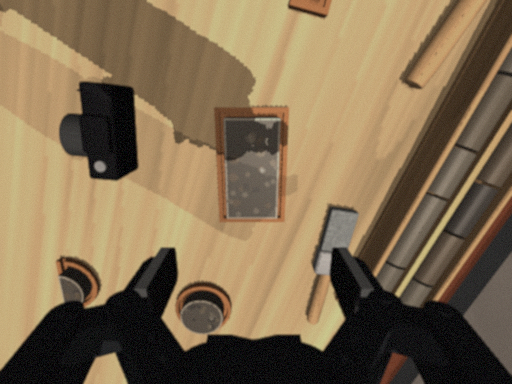

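View pics/cs24.png

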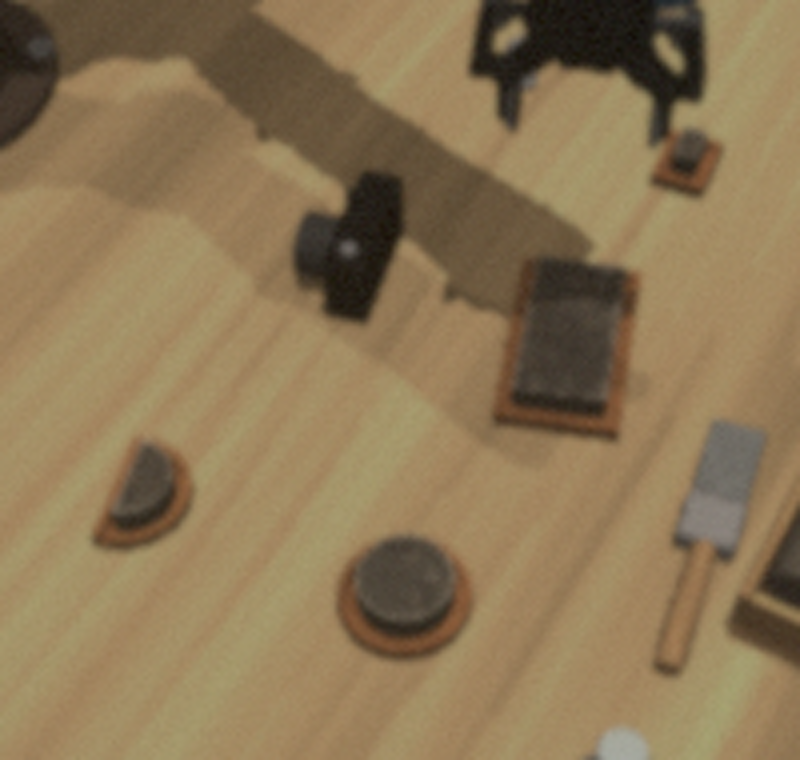

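All four sit inside their own trays, and the camera stands untouched. One numeric check of the centres on the plane of the seated tops (z = 30 mm).

```bash
python3 - <<'E'
from h import *
s=load("s24")
g=lambda L:np.array([(140+(x+.5)/4-.5,130+(y+.5)/4-.5) for x,y in L])
P=cast(s,g([(354,580),(455,582),(404,534),(402,627),(368,550),(442,550),(368,612),(440,613)]),.030)[:,:2]
A=np.c_[2*P,np.ones(8)];x=np.linalg.lstsq(A,(P**2).sum(1),rcond=None)[0];print("disc",x[:2],np.sqrt(x[2]+x[:2]@x[:2]))
P=cast(s,g([(144,440),(115,518)]),.030)[:,:2];e=P[1]-P[0];y=np.arctan2(e[0],-e[1]);print("half",P.mean(0)+.0155*np.array([np.cos(y),np.sin(y)]),np.linalg.norm(e))
w=load("w24");P=cast(w,[(223,117),(281,118),(277,219),(227,219)],.030)[:,:2];print("slab",P.mean(0),np.linalg.norm(P-np.roll(P,-1,0),axis=1))
P=cast(s,g([(690,146)]),.030);print("billet",P)
a,b=load("top0"),load("t24");d=cv2.absdiff(a["pixels"],b["pixels"]).max(2)
for n,(u,v) in dict(mug=(106,190),cam=(262,207)).items():print(n,(d[v-18:v+18,u-22:u+22]>60).sum())
crop(b,"ct24",60,100,320,130,2)
E
```

```text
disc [ 0.63398762 -0.23627961] 0.033681670440170904
half [ 0.44403553 -0.25466842] 0.06542238775602323
slab [0.62940294 0.01193056] [0.06834277 0.13008603 0.06684852 0.13107073]
billet [[0.6275473  0.22413305 0.03      ]]
mug 0
cam 245
```

View pics/ct24.png

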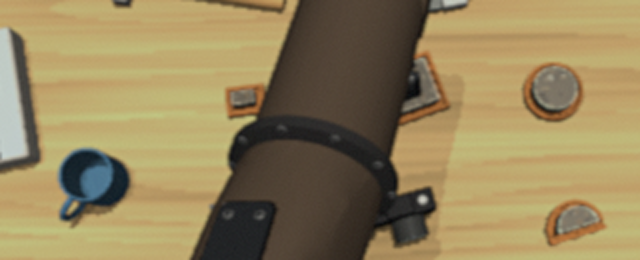

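```bash
python3 -c "
from plant import job_done;print(job_done())"
```

```text
the job is handed in; nothing more can be done
None
```

I moved the billet, half-moon, disc and slab, in that order from the top of the stack, each into its own tray, and handed the job in at about 29.5 s of the 122 s. No verdict was reported.

**Placement:** Each specimen was lowered until the floor contact showed on the wrist (5 to 13 N), then released. For the billet, part of that contact may have been the fingertips on the rim. The last pictures show all four lying flat inside their rims, same face up.

| Specimen | Distance from tray middle |
|---|---|
| Billet | about 4 mm (single rough point) |
| Half-moon | about 4 mm |
| Disc | about 2 mm |
| Slab | about 2 mm |

The limit is 12 mm.

**Bystanders:** The mug's patch in the top view is unchanged. The arm hid part of the camera in that view, so the same comparison was not usable there. In the scene view the camera appears to stand where it did.

**What disagreed:**
- The wrist and top cameras differed by 2 to 3 mm in y on the tray positions, so I aimed between them.
- The gripper read 1 to 3 mm less than each specimen's true width.
- The disc's height in the hand, estimated from the wrist picture, was up to 5 mm off. I relied on the contact force instead.

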